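# Reassemble the fraction collector's carousel spindle and refit its glass delivery tube

## Robot

A 6-joint arm with a two-finger parallel gripper is mounted at the origin on a cart in front of the work surface, level with it; the furniture and walls round the work are solid. World frame = base frame: x ahead of the robot, y to its left, z up, the work surface at z = 0. Lengths are in m, angles in degrees, forces in N, time in s.
With the tool pointing down it reaches from about 0.375 to 0.925 m from the base axis. Payload 5.7 kg.
Tool frame: the origin (TCP) lies midway between the tips of the shut fingers; the grasp point (between the pads) lies 19 mm behind it; z points along the fingers, y is the line along which they close (so a half turn about z gives the same grasp; the last joint's range is limited). The gripper opens to 85 mm and grips with 20 to 120 N. Pads are 22 mm wide; open, the fingers measure 114 mm over their backs; the gripper's body (76 mm by 85 mm) begins 54 mm behind the grasp point. The pads swing forward as they close: fully open they stand 13 mm farther back than shut.
Start: joints at [-82.225, 20.558, 86.54, -0, 72.909, -6.595], TCP at [0.149, -0.581, 0.193] pointing down, gripper open.
Joint ranges: [-170.27, 170.27], [-57.76, 135], [12.27, 136.19], [-55.21, 235.2], [11.17, 155.16], [-170.74, 170.74]. Speed limits (degrees/s): [136.94, 136.94, 180, 180, 180, 180].

## Interface

Orientations are given as [roll, pitch, yaw] about the fixed x, y, z axes, in that order (R = Rz(yaw) Ry(pitch) Rx(roll)).
In Python, from cell import bot gives the robot as it stands.
- The arm moves only by the tool move_arm, never from a script. Its argument "moves" is a list of rows, each an object of numbers: "wx", "wy", "wz": the turn, a rotation vector about the world's x, y, z in rad; "dx", "dy", "dz": the shift along the world's x, y, z in cm; "grip": the closure, from -1 (fully open) to 1 (shut), so that 0 is half open. In form: [{"wx": .., "wy": .., "wz": .., "dx": .., "dy": .., "dz": .., "grip": ..}, ...]. A call has 1 to 20 rows; each row is the pose to reach, as a shift and turn from the pose commanded when the call began; what a row does not reach only later rows make up. A row lasts 1/8 s, in which the tool goes at most 62.5 mm and 10.7 degrees, less where a joint would pass 70% of its speed; a pose out of reach is approached as far as the arm can. A call with a gripper value outside its range is refused whole. The fingers move at their own pace and stop on an object; "newtons" is the grip in N (left out, the last holds). Time passes only in rows, so rows that repeat a pose let the fingers close. It gives the time, the measured TCP pose, the force, the opening and the grip force at its end, in the units of the state.
- bot.get_obs(): the state, without advancing time (a new reading comes with each control period).
- bot.camera(name): name is "side" or "top" or "wrist"; returns a dict with "frame" (420x560x3 uint8, red, green, blue), "fx", "fy", "cx", "cy" (pixels), "R" (3x3) and "t" (3): a world point X has camera coordinates R X + t. Camera axes: x right, y down, z forward; pixel columns grow to the right and rows downward; lengths in m; the calibration is good to about 2 mm. A picture is of the moment at which its call begins. There is no depth.
- bot.finish_job(): hands the job in; it is judged then, once.
The state is a dict: "time_s": time; "joints": joint angles; "qvel": joint speeds; "effort": joint torques, N m; "eef_pos": TCP position; "tcp_rot": TCP orientation; "contact_force": force on the tool from outside, world axes, zero at the start; "moment": the same for the moment, N m; "width": finger opening in m; "finger_force": force on a finger pad.
Only numpy, scipy, OpenCV 4.12 (cv2) and the standard library are available. Lean on these libraries where they do the work, as an engineer would, in place of code of your own. Each camera call takes 0.05 s, during which the arm holds its last target. There are 200 camera calls.

## Task

Put the fraction collector back together: stack onto its upright spindle first the sealed bearing, then the brass spacer, then the sample carousel with its blue hub upward, then every white washer that is laid out, and last the black retaining knob, each one fully down on the one before it. When the knob is on, refit the glass U-shaped delivery tube: turn it until both of its legs lie fully down in the two notched supports with their open ends toward the carousel, and hold it lightly, it is glass: grip it with about 10 N, never more than 20 N. Leave everything else on the bench where it stands, and check your work, since parts may get knocked or slip.

Things in the scene. Friction and masses are not known exactly. Their poses are not given: they have to be found in the camera images.
- collector: White fraction collector, fixed: housing 190 (x) x 220 (y) x 38 mm, origin under its middle; x to the back (away from the robot), y toward its spindle end, z up. On it stand a steel spindle and, on the -y side, two black notched supports. Undersides of the stacked parts stand above the spindle's shoulder at: bearing 0, spacer 8, carousel 16, first washer 32 mm, then 6 mm a washer.
- spindle_shoulder (a point): Point on the axis of the upright spindle, on top of its aluminium shoulder (30 mm across, 44 mm above the bench), where the bearing sits; axes as the collector's. The spindle is 10 mm thick and rises 54 mm above this point, its last 4 mm a cone down to 5 mm. All parts have 12.5 mm bores. The supports lie 77 to 115 mm away toward -y.
- notch_front (a point): Black notched support nearer the robot: a level slot along the collector's y, 38 mm long, 10.5 mm wide, with cheeks that flare to 23 mm at the top, 10 mm above this point. The point lies mid-length in the slot where the axis of the 8 mm tube runs when it rests on the slot's floor (88 mm above the bench). Axes as the collector's.
- notch_rear (a point): The same on the support farther from the robot, parallel to it, 90 mm off along the collector's x.
- bearing_center (a point): Sealed ball bearing: steel ring 32 mm outside, 8 mm thick, with a dark red seal; its centre, half-way up, z along its axis. It starts flat on the blue service mat (2 mm thick) with the spacer, washers and knob, places swapped about.
- spacer_center (a point): Brass spacer ring, 24 mm outside, 8 mm thick; its centre, z along its axis. Starts on the mat.
- washer1_center (a point): White plastic thrust washer, 30 mm outside, 6 mm thick; its centre, z along its axis. Starts on the mat. One to three such washers are laid out (an absent one reads None); all alike, any order.
- washer2_center (a point): Second white washer, like the first.
- washer3_center (a point): Third white washer, like the first.
- knob_center (a point): Black fluted retaining knob, 32 mm outside, 24 mm high, with a blind bore 19 mm deep open below and a steel disc on its closed top; its centre, z up through the top. Starts upright on the mat; it just drops over the spindle's tip.
- carousel_hub (a point): Sample carousel: pale plate 120 mm across, 5 mm thick, with sixteen 11 mm holes, and a blue hub 36 mm outside that stands 11 mm above the plate; grip it there. This point is on the axis, half-way up that hub, 10.5 mm above the underside; z up. Starts flat on the bench, hub up.
- tube_grip (a point): Amber glass U-tube, 8 mm thick, lying flat: bridge 90 mm between leg axes, legs 85 mm. Mid-bridge a red rubber grip, 30 mm along the bridge, 12 across, 22 high, its underside level with the tube's. This point: in the grip, 10 mm above the tube's axis. x along the bridge, +y along the legs to the open ends, z up. Fitted: axes as the collector's, bridge 31 mm to -y of the notch points.
- tube_end_a (a point): Open end of the leg at -x, on the tube's axis, 45 mm toward -x and 85 mm toward +y from the bridge's middle. Goes in the front notch.
- tube_end_b (a point): Open end of the leg at +x, 85 mm from the bridge. Goes in the rear notch.
- flask: Small stoppered round flask, 55 mm across, 71 mm high (bystander); origin at its underside.
- vial_1: Screw-cap sample vial, 20 mm across, 77 mm high, standing (bystander); origin at its underside.
- vial_2: A second such vial standing near it (bystander).
- sand_timer: Blue-ended sand timer, 34 mm across, 95 mm high, standing left of the collector (bystander).
- tube: The glass delivery tube as a whole: origin under the middle of its bridge, axes as at its grip point.
There are look-alikes about, which are no part of the job. Leave any turquoise look-alike of the part that bears carousel_hub alone.

How it is judged:
By the outcome, as a careful person would: the job done as asked, in the order asked, and still so for the second after the job is handed in, with the robot touching nothing.
Of washer1, washer2, washer3 only 1 to 3 are there at a start; the rules pass over those that are not, and their reading is None.
At some moment in a run one of spacer, knob, carousel, tube may be knocked a few centimetres aside while the robot is not near it.
Once in a run the grip may slacken for a moment while it holds something.
It also fails if it takes over 210 s, if anything falls off the work surface, if the arm or the gripper's body presses on something with over 40 N, if the wrist force passes 120 N, or if a joint passes its speed limit or range.

## Working session

There is one attempt and no reset: what is moved stays moved. The work goes in short steps, Python scripts to look and compute and a tool call to move; the robot and the scene stay as the last step left them, time stands still between calls to the robot, and variables do not carry over. Pictures are saved under pics/ and viewed, at most 14 in all, crops included, and the job is handed in when it is done.

Besides the shell and the picture viewer there is one more tool, called by a JSON object that holds its "fn" and its "kwargs", one argument or row to a line. move_arm: Moves the arm, as the interface text tells. Its arguments: {"type":"object","properties":{"moves":{"type":"array","items":{"type":"object","properties":{"wx":{"type":"number"},"wy":{"type":"number"},"wz":{"type":"number"},"dx":{"type":"number"},"dy":{"type":"number"},"dz":{"type":"number"},"grip":{"type":"number"}}}},"newtons":{"type":"number"}},"required":["moves"]}

```bash
mkdir -p pics; ls; cat > h.py <<'E'
import numpy as np, cv2
from cell import bot
def snap(n,f=None,crop=None,s=1):
    c=bot.camera(n); im=c["frame"][:,:,::-1].copy()
    np.savez(f"{f or n}.npz",**c)
    if f:
        o=im
        if crop: x0,y0,x1,y1=crop; o=im[y0:y1,x0:x1]
        cv2.imwrite(f"pics/{f}.png",cv2.resize(o,None,fx=s,fy=s,interpolation=cv2.INTER_CUBIC))
    return c
def w(c,u,v,z):
    R=np.array(c["R"]);t=np.array(c["t"]);o=-R.T@t
    d=R.T@np.array([(u-c["cx"])/c["fx"],(v-c["cy"])/c["fy"],1]); return o+d*(z-o[2])/d[2]
def p(c,X):
    q=np.array(c["R"])@np.array(X)+np.array(c["t"]); return np.array([c["fx"]*q[0]/q[2]+c["cx"],c["fy"]*q[1]/q[2]+c["cy"]])
E
python3 - <<'E'
from h import *
for n in("top","side"):
    c=snap(n,n+"0",s=1.42); print(n,c["fx"],-np.array(c["R"]).T@c["t"])
print(bot.get_obs())
E
```

```text
pics
top 406.0621957097842 [ 0.42883292 -0.00957282  1.56946533]
side 409.1977712503083 [ 0.29307931 -1.0777757   0.73886758]
{'time_s': 0.1, 'joints': array([-8.22230323e+01,  2.05935920e+01,  8.65926136e+01,  4.53541198e-04,
        7.29086735e+01, -6.59603767e+00]), 'qvel': array([-0.20673498, -0.10870523, -0.04512267,  0.08119856,  0.09981224,
       -0.09340992]), 'effort': array([ 1.85305148e-04, -5.28651559e+01, -2.79350173e+01, -2.18432383e-04,
        5.05691220e-03,  3.16619818e-06]), 'eef_pos': array([ 0.14883086, -0.58055296,  0.19214109]), 'tcp_rot': array([-1.79905799e+02, -1.13290391e-02,  1.43728624e+01]), 'contact_force': array([-0.2856143 ,  0.44807836, -0.30093265]), 'moment': array([-0.01973953,  0.03319668,  0.00492168]), 'finger_force': 0.0, 'width': 0.08530410482284971}
```

View pics/top0.png

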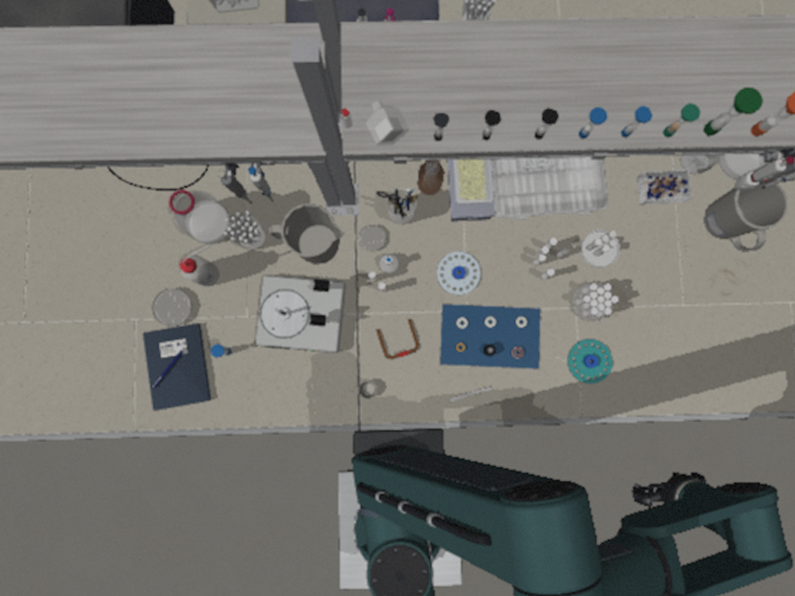

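View pics/side0.png

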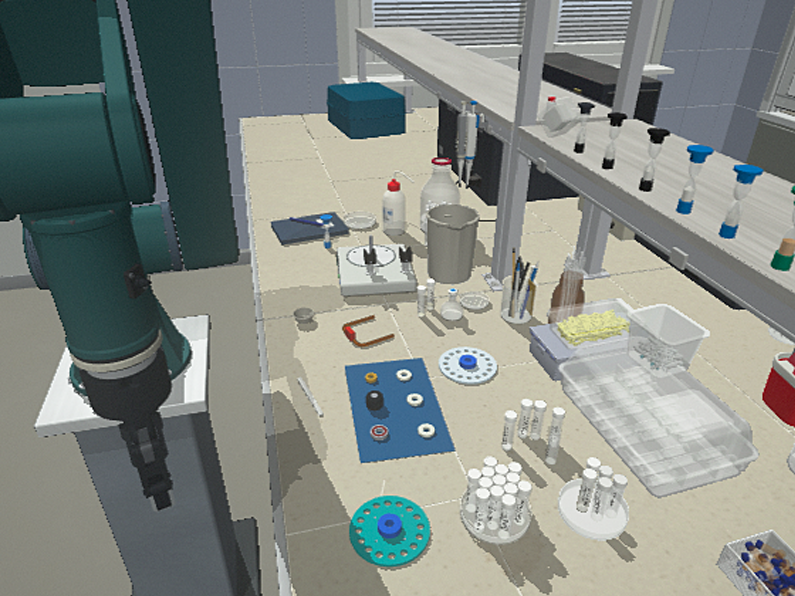

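Top view (scaled 1.42): pale carousel with blue hub (459,272), against the turquoise look-alike (590,361). Washers are at (462,323), (490,322) and (521,322), with the spacer (460,348), knob (489,350) and bearing (517,352). The tube grip is at (403,354) and the spindle at about (287,312). I'll take a close crop of these.

```bash
python3 - <<'E'
from h import *
im=np.load("top0.npz")["frame"][:,:,::-1]
cv2.imwrite("pics/cropR.png",cv2.resize(im[170:270,255:390],None,fx=5.9,fy=5.9,interpolation=cv2.INTER_CUBIC))
cv2.imwrite("pics/cropL.png",cv2.resize(im[185:265,175:305],None,fx=6,fy=6,interpolation=cv2.INTER_CUBIC))
E
```

```text
(no output)
```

View pics/cropR.png

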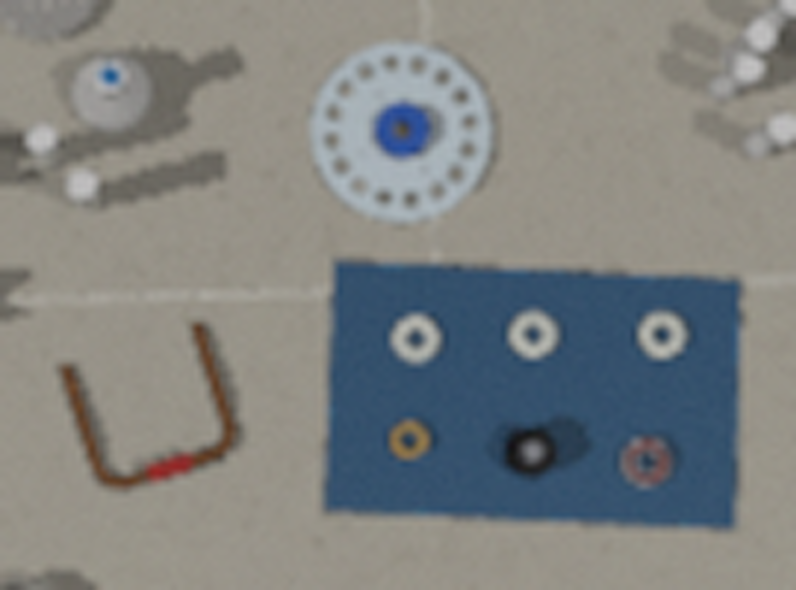

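View pics/cropL.png

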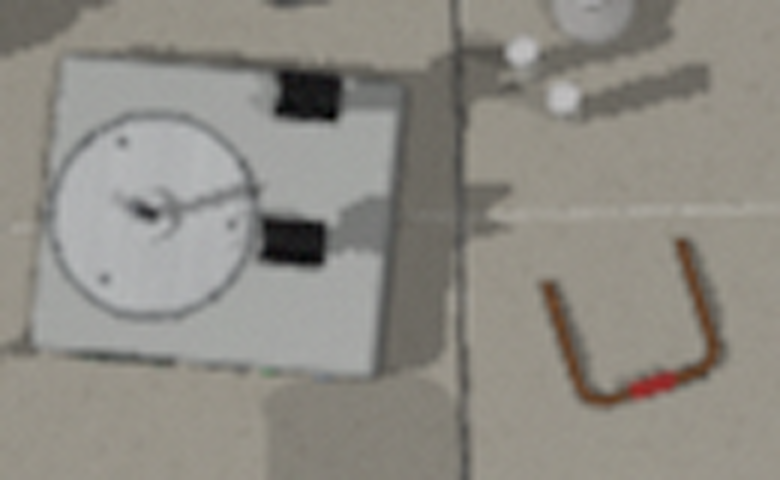

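```bash
python3 - <<'E'
from h import *
c=np.load("top0.npz")
A=lambda u,v,z,n:print(n,w(c,255+(u+.5)/5.9-.5,170+(v+.5)/5.9-.5,z)[:2].round(4))
B=lambda u,v,z,n:print(n,w(c,175+(u+.5)/6-.5,185+(v+.5)/6-.5,z)[:2].round(4))
A(416,338,.008,"w1");A(533,334,.008,"w2");A(662,335,.008,"w3");A(410,440,.010,"spacer");A(531,452,.026,"knob")
A(646,461,.010,"bearing");A(402,131,.005,"car plate");A(404,129,.016,"hub")
A(169,467,.018,"grip");A(201,325,.004,"endb");A(67,369,.004,"enda")
B(157,212,.044,"shoulder");B(153,215,.038,"disc");B(140,207,.098,"tip?")
B(308,95,.098,"rear");B(293,241,.098,"front")
for q in[(66,57),(404,86),(375,377),(33,346)]:B(*q,.038,"corner")
A(83,185,.077,"vialA");A(41,139,.077,"vialB");A(111,92,.03,"flask")
E
```

```text
w1 [ 0.5356 -0.1836]
w2 [ 0.5361 -0.2605]
w3 [ 0.533  -0.3452]
spacer [ 0.4691 -0.1769]
knob [ 0.4588 -0.2529]
bearing [ 0.4511 -0.3302]
car plate [ 0.6732 -0.18  ]
hub [ 0.6727 -0.1802]
grip [ 0.4561 -0.0197]
endb [ 0.5484 -0.0433]
enda [0.522  0.0451]
shoulder [0.5725 0.2872]
disc [0.5712 0.2909]
tip? [0.5707 0.2869]
rear [0.6363 0.1848]
front [0.5476 0.195 ]
corner [0.6731 0.345 ]
corner [0.6488 0.132 ]
corner [0.4657 0.1534]
corner [0.4912 0.3661]
vialA [0.633  0.0297]
vialB [0.6629 0.0554]
flask [0.6999 0.0113]
```

{"fn": "move_arm", "kwargs": {
  "moves": [
    {"dx": 15, "dy": 12.5, "dz": -1, "wz": -0.12, "grip": -0.2},
    {"dx": 30.2, "dy": 25, "dz": -5, "wz": -0.251, "grip": -0.2},
    {"dx": 30.2, "dy": 25, "dz": -5, "wz": -0.251, "grip": -0.2},
    {"dx": 30.2, "dy": 25, "dz": -5, "wz": -0.251, "grip": -0.2},
    {"dx": 30.2, "dy": 25, "dz": -5, "wz": -0.251, "grip": -0.2},
    {"dx": 30.2, "dy": 25, "dz": -5, "wz": -0.251, "grip": -0.2},
    {"dx": 30.2, "dy": 25, "dz": -5, "wz": -0.251, "grip": -0.2},
    {"dx": 30.2, "dy": 25, "dz": -5, "wz": -0.251, "grip": -0.2},
    {"dx": 30.2, "dy": 25, "dz": -5, "wz": -0.251, "grip": -0.2},
    {"dx": 30.2, "dy": 25, "dz": -5, "wz": -0.251, "grip": -0.2}
  ],
  "newtons": 40
}}

```text
schema error: expected keys wx, wy, wz, dx, dy, dz, grip
```

```bash
python3 - <<'E'
from h import *
c=snap("wrist","wr1",s=1.4)
print(-np.array(c["R"]).T@c["t"],np.array(c["R"]).round(2),c["fx"])
for n,X in dict(bearing=[.4511,-.3302,.010],knob=[.4588,-.2529,.026],w3=[.533,-.3452,.008],w2=[.5361,-.2605,.008],spacer=[.469,-.177,.01]).items():print(n,(p(c,X)*1.4).round())
E
```

```text
[ 0.21838528 -0.56263052  0.37327434] [[ 0.25 -0.97 -0.  ]
 [-0.93 -0.24  0.28]
 [-0.28 -0.07 -0.96]] 336.4886263454603
bearing [ 100. -368.]
knob [ -67. -470.]
w3 [ 143. -559.]
w2 [ -22. -627.]
spacer [-186. -508.]
```

View pics/wr1.png

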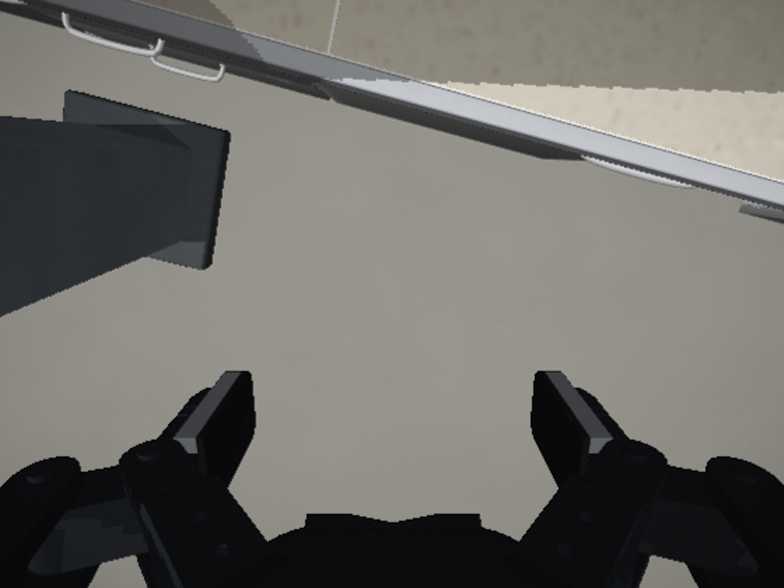

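The picture shows the gripper off the bench edge with the fingers open. Every row needs all the keys, so I'll resend the move.

{"fn": "move_arm", "kwargs": {
  "moves": [
    {"wx": 0, "wy": 0, "wz": -0.12, "dx": 15, "dy": 12.5, "dz": -1, "grip": -0.2},
    {"wx": 0, "wy": 0, "wz": -0.251, "dx": 30.2, "dy": 25, "dz": -5, "grip": -0.2},
    {"wx": 0, "wy": 0, "wz": -0.251, "dx": 30.2, "dy": 25, "dz": -5, "grip": -0.2},
    {"wx": 0, "wy": 0, "wz": -0.251, "dx": 30.2, "dy": 25, "dz": -5, "grip": -0.2},
    {"wx": 0, "wy": 0, "wz": -0.251, "dx": 30.2, "dy": 25, "dz": -5, "grip": -0.2},
    {"wx": 0, "wy": 0, "wz": -0.251, "dx": 30.2, "dy": 25, "dz": -5, "grip": -0.2},
    {"wx": 0, "wy": 0, "wz": -0.251, "dx": 30.2, "dy": 25, "dz": -5, "grip": -0.2},
    {"wx": 0, "wy": 0, "wz": -0.251, "dx": 30.2, "dy": 25, "dz": -5, "grip": -0.2},
    {"wx": 0, "wy": 0, "wz": -0.251, "dx": 30.2, "dy": 25, "dz": -5, "grip": -0.2}
  ],
  "newtons": 40
}}

```text
time_s: 1.27
eef_pos: [0.4501, -0.3321, 0.1429]
tcp_rot: [180.0, 0.0, -0.0]
contact_force: [-0.8, 0.2, -0.5]
width: 0.0509
finger_force: 0.0
```

```bash
python3 - <<'E'
from h import *
c=snap("wrist","wr2",s=1.4)
for n,X in dict(bearing=[.4511,-.3302,.010],knob=[.4588,-.2529,.026],w3=[.533,-.3452,.008],w2=[.5361,-.2605,.008],spacer=[.469,-.177,.01]).items():print(n,(p(c,X)*1.4).round())
E
```

```text
bearing [390. 260.]
knob [270. 253.]
w3 [414. 133.]
w2 [280. 128.]
spacer [162. 234.]
```

View pics/wr2.png

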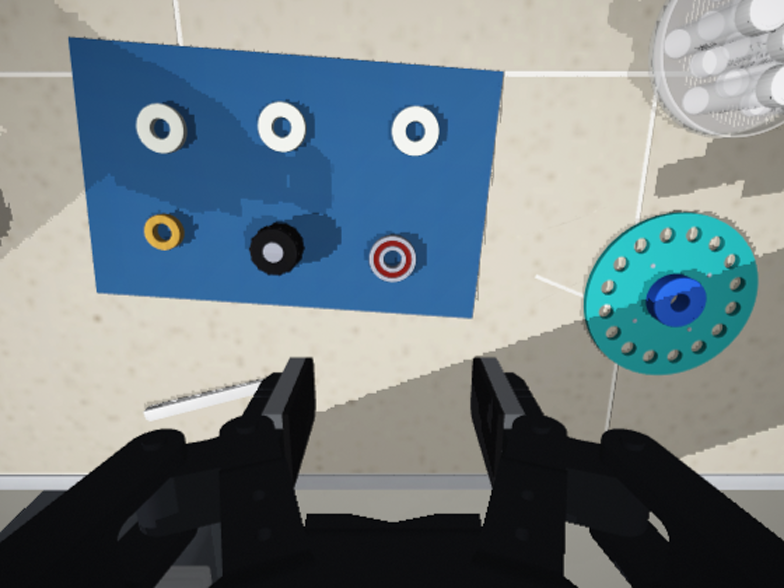

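The wrist view shows all the mat parts close to where I predicted: washers at (160,128), (282,127) and (415,131), spacer (162,232), knob (273,252), bearing (392,259). The turquoise look-alike is at right (672,290). I'll refine from these pixels.

```bash
python3 - <<'E'
from h import *
c=np.load("wr2.npz")
for n,u,v,z in[("b",392.5,258.5,.010),("w3",415,131,.008),("w2",282,127,.008),("w1",160.5,128,.008),("sp",162.5,232,.010),("kn",273,252.5,.026)]:print(n,w(c,u/1.4,v/1.4,z).round(4))
# colour centroid checks
im=cv2.cvtColor(c["frame"],cv2.COLOR_RGB2HSV)
for n,lo,hi,x0,y0,x1,y1,z in[("spacer",(15,90,80),(32,255,255),100,150,135,185,.010),("w3",(0,0,150),(180,60,255),275,70,320,118,.008),("w2",(0,0,150),(180,60,255),180,70,222,112,.008),("w1",(0,0,150),(180,60,255),93,70,136,112,.008)]:
    m=cv2.inRange(im,lo,hi)[y0:y1,x0:x1]; k=cv2.findContours(m,0,2)[0];k=max(k,key=cv2.contourArea);(u,v),r=cv2.minEnclosingCircle(k);print(n,w(c,u+x0,v+y0,z).round(4),r)
E
```

```text
b [ 0.4519 -0.3319  0.01  ]
w3 [ 0.5343 -0.3461  0.008 ]
w2 [ 0.5367 -0.2618  0.008 ]
w1 [ 0.5361 -0.1846  0.008 ]
sp [ 0.47   -0.1777  0.01  ]
kn [ 0.4594 -0.2549  0.026 ]
spacer [ 0.4708 -0.1779  0.01  ] 13.52083683013916
w3 [ 0.5348 -0.3457  0.008 ] 17.720144271850586
w2 [ 0.5371 -0.2606  0.008 ] 18.16815185546875
w1 [ 0.5362 -0.1838  0.008 ] 18.362398147583008
```

{"fn": "move_arm", "kwargs": {
  "moves": [
    {"wx": 0, "wy": 0, "wz": 0, "dx": 0.2, "dy": 0.1, "dz": -6, "grip": -0.2},
    {"wx": 0, "wy": 0, "wz": 0, "dx": 0.2, "dy": 0.1, "dz": -11, "grip": -0.2},
    {"wx": 0, "wy": 0, "wz": 0, "dx": 0.2, "dy": 0.1, "dz": -13.8, "grip": -0.2},
    {"wx": 0, "wy": 0, "wz": 0, "dx": 0.2, "dy": 0.1, "dz": -13.8, "grip": -0.2},
    {"wx": 0, "wy": 0, "wz": 0, "dx": 0.2, "dy": 0.1, "dz": -13.8, "grip": 1},
    {"wx": 0, "wy": 0, "wz": 0, "dx": 0.2, "dy": 0.1, "dz": -13.8, "grip": 1},
    {"wx": 0, "wy": 0, "wz": 0, "dx": 0.2, "dy": 0.1, "dz": -13.8, "grip": 1},
    {"wx": 0, "wy": 0, "wz": 0, "dx": 0.2, "dy": 0.1, "dz": -13.8, "grip": 1}
  ],
  "newtons": 50
}}

```text
time_s: 2.33
eef_pos: [0.4533, -0.3305, 0.0056]
tcp_rot: [180.0, -0.1, -0.0]
contact_force: [0.4, -0.4, 0.8]
width: 0.0002
finger_force: 0.0
```

{"fn": "move_arm", "kwargs": {
  "moves": [
    {"wx": 0, "wy": 0, "wz": 0, "dx": 0, "dy": 0, "dz": 3, "grip": 1},
    {"wx": 0, "wy": 0, "wz": 0, "dx": 0, "dy": 0, "dz": 8, "grip": -0.2},
    {"wx": 0, "wy": 0, "wz": 0, "dx": 0, "dy": 0, "dz": 8, "grip": -0.2},
    {"wx": 0, "wy": 0, "wz": 0, "dx": 0, "dy": 0, "dz": 8, "grip": -0.2}
  ]
}}

```text
time_s: 2.82
eef_pos: [0.4528, -0.3299, 0.0849]
tcp_rot: [-180.0, -0.0, -0.0]
contact_force: [-0.8, -0.5, -0.7]
width: 0.051
finger_force: 0.0
```

```bash
python3 - <<'E'
from h import *
c=snap("wrist","wr3",s=1.4)
o=bot.get_obs();print(o["eef_pos"],o["tcp_rot"]);print(p(c,[.4519,-.331,.01])*1.4, p(c,o["eef_pos"])*1.4)
E
```

```text
[ 0.45223436 -0.32946092  0.08409353] [-1.79931234e+02  6.40695689e-02 -2.78728685e-03]
[394.85935593 285.74136669] [391.93412633 333.83365927]
```

View pics/wr3.png

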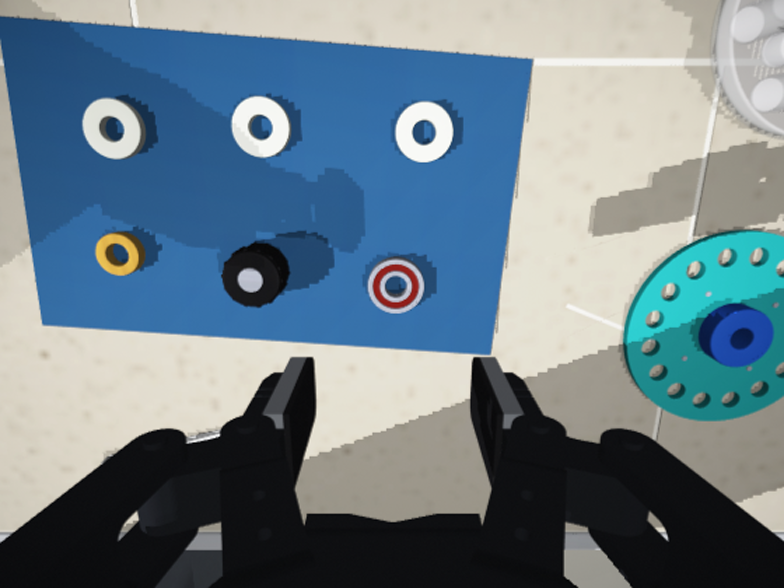

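```bash
python3 - <<'E'
from h import *
from scipy.optimize import least_squares as ls
c=np.load("wr3.npz");e=np.array([.45223,-.32946,.0841])
for du in(313,300):
    r=ls(lambda q:np.r_[p(c,e+[q[0],.0255,q[1]])*1.4-[du,357],p(c,e+[q[0],-.0255,q[1]])*1.4-[785-du,357]],[.01,.005]);print(r.x,r.fun)
for h in(.0255,.03,.034):
  for d in(0,.003,.006,.01):print(h,d,(p(c,e+[.011,h,d])*1.4).round(),(p(c,e+[-.011,h,d])*1.4).round())
E
```

```text
[0.00914163 0.04301986] [-0.74442878 -0.09437497 -0.7578293   0.09262609]
[0.0180188  0.06253753] [-0.85743149 -0.10979748 -0.87285916  0.10778256]
0.0255 0 [329. 309.] [331. 358.]
0.0255 0.003 [328. 311.] [330. 361.]
0.0255 0.006 [327. 313.] [329. 364.]
0.0255 0.01 [326. 317.] [328. 369.]
0.03 0 [318. 309.] [321. 358.]
0.03 0.003 [317. 311.] [320. 361.]
0.03 0.006 [316. 313.] [318. 364.]
0.03 0.01 [314. 317.] [317. 369.]
0.034 0 [308. 309.] [311. 358.]
0.034 0.003 [307. 311.] [310. 361.]
0.034 0.006 [306. 313.] [309. 364.]
0.034 0.01 [304. 317.] [307. 369.]
```

The bearing hasn't moved from (395,285), so the fingers closed above it. I'll go down again with them open and compare side and wrist views to see where the tips really are.

{"fn": "move_arm", "kwargs": {
  "moves": [
    {"wx": 0, "wy": 0, "wz": 0, "dx": 0, "dy": -0.1, "dz": -5, "grip": -0.2},
    {"wx": 0, "wy": 0, "wz": 0, "dx": 0, "dy": -0.1, "dz": -7.7, "grip": -0.2},
    {"wx": 0, "wy": 0, "wz": 0, "dx": 0, "dy": -0.1, "dz": -7.7, "grip": -0.2}
  ]
}}

```text
time_s: 3.25
eef_pos: [0.4502, -0.3287, 0.0047]
tcp_rot: [-179.7, 0.3, -0.0]
contact_force: [-0.4, -0.1, 0.6]
width: 0.0515
finger_force: 0.0
```

```bash
python3 - <<'E'
from h import *
c=snap("side");e=bot.get_obs()["eef_pos"];print(e)
u,v=p(c,e).astype(int);print(u,v)
a=c["frame"][v-50:v+30,u-50:u+50,::-1].copy()
a=cv2.resize(a,(500,400),interpolation=cv2.INTER_CUBIC)
k=(p(c,e)-[u-50,v-50])*5;cv2.circle(a,tuple(k.astype(int)),3,(0,255,0),1)
d=snap("wrist");b=cv2.resize(d["frame"][200:420,130:430,::-1],(545,400));k=(p(d,e)-[130,200])*1.818
cv2.circle(b,tuple(k.astype(int)),3,(0,255,0),1)
b=b[:,125:425]
cv2.imwrite("pics/tip.png",np.hstack([a,b]))
E
```

```text
[ 0.45151391 -0.32987361  0.00626708]
266 303
```

View pics/tip.png

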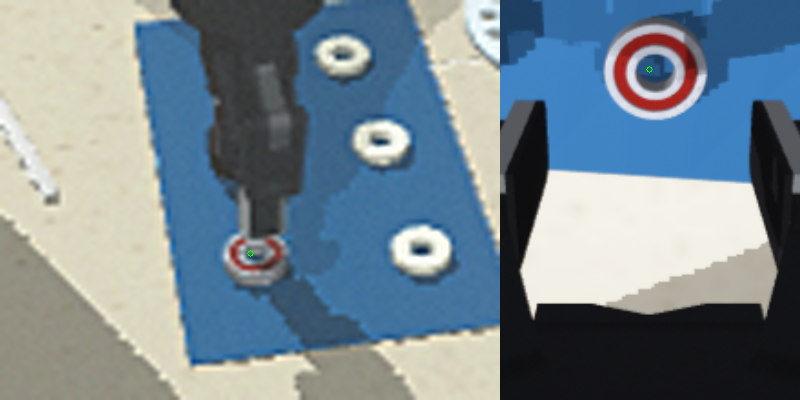

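The side view shows the finger tips well above the reported TCP. From the wrist view the offset is about 40 mm behind it. I'll go down in steps, watching the force.

{"fn": "move_arm", "kwargs": {
  "moves": [
    {"wx": 0, "wy": 0, "wz": 0, "dx": -0.1, "dy": 0, "dz": -2, "grip": -0.2},
    {"wx": 0, "wy": 0, "wz": 0, "dx": -0.1, "dy": 0, "dz": -3, "grip": -0.2},
    {"wx": 0, "wy": 0, "wz": 0, "dx": -0.1, "dy": 0, "dz": -3, "grip": -0.2}
  ]
}}

```text
time_s: 3.72
eef_pos: [0.4518, -0.3311, -0.022]
tcp_rot: [-180.0, 0.0, -0.0]
contact_force: [-0.6, 0.1, 0.1]
width: 0.0511
finger_force: 0.0
```

```bash
python3 - <<'E'
from h import *
o=bot.get_obs();e=o["eef_pos"];print(e,o["contact_force"])
c=snap("side")
u,v=p(c,[.452,-.331,.01]).astype(int);print(u,v)
a=c["frame"][v-50:v+30,u-50:u+50,::-1].copy()
a=cv2.resize(a,(500,400),interpolation=cv2.INTER_CUBIC)
d=snap("wrist");b=cv2.resize(d["frame"][200:420,130:430,::-1],(545,400))
b=b[:,125:425]
cv2.imwrite("pics/tip2.png",np.hstack([a,b]))
E
```

```text
[ 0.45182551 -0.33106986 -0.02204768] [-0.57263334  0.08698452  0.08717013]
266 302
```

View pics/tip2.png

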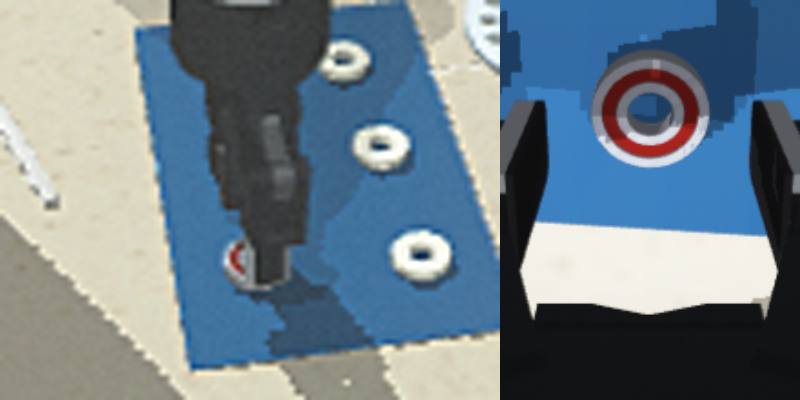

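```bash
python3 - <<'E'
from h import *
c=np.load("side.npz");R=c["R"];t=c["t"];o=-R.T@t
for u,v in((269.4,308.6),(265.6,308.6),(273.6,307)):
  d=R.T@np.array([(u-c["cx"])/c["fx"],(v-c["cy"])/c["fy"],1])
  for y in(-.357,-.370):print(u,v,(o+d*(y-o[1])/d[1]).round(4))
d=np.load("wrist.npz")
for x in(.463,.441):
  for z in(.0,.01,.015,.02):print(x,z,((p(d,[x,-.331+.0255,z])-[130,200])*1.818+[375,0]).round())
E
```

```text
269.4 308.6 [ 0.4539 -0.357   0.0146]
269.4 308.6 [ 0.451  -0.37    0.0276]
265.6 308.6 [ 0.4443 -0.357   0.0169]
265.6 308.6 [ 0.4416 -0.37    0.0299]
273.6 307 [ 0.4645 -0.357   0.0174]
273.6 307 [ 0.4614 -0.37    0.0304]
0.463 0.0 [556.  61.]
0.463 0.01 [551.  75.]
0.463 0.015 [548.  83.]
0.463 0.02 [545.  90.]
0.441 0.0 [560. 133.]
0.441 0.01 [554. 150.]
0.441 0.015 [552. 159.]
0.441 0.02 [549. 169.]
```

The tip is at about z 0.021 with the TCP at -0.022, so the tips sit about 43 mm behind the TCP at this opening. I'll go 1.5 cm lower and grip.

{"fn": "move_arm", "kwargs": {
  "moves": [
    {"wx": 0, "wy": 0, "wz": 0, "dx": 0, "dy": 0, "dz": -0.8, "grip": -0.2},
    {"wx": 0, "wy": 0, "wz": 0, "dx": 0, "dy": 0, "dz": -1.4, "grip": -0.2},
    {"wx": 0, "wy": 0, "wz": 0, "dx": 0, "dy": 0, "dz": -1.4, "grip": 1},
    {"wx": 0, "wy": 0, "wz": 0, "dx": 0, "dy": 0, "dz": -1.4, "grip": 1},
    {"wx": 0, "wy": 0, "wz": 0, "dx": 0, "dy": 0, "dz": -1.4, "grip": 1},
    {"wx": 0, "wy": 0, "wz": 0, "dx": 0, "dy": 0, "dz": -1.4, "grip": 1}
  ],
  "newtons": 50
}}

```text
time_s: 4.58
eef_pos: [0.452, -0.3313, -0.0361]
tcp_rot: [180.0, -0.0, -0.0]
contact_force: [0.1, 0.6, -0.7]
width: 0.0288
finger_force: 49.3
```

{"fn": "move_arm", "kwargs": {
  "moves": [
    {"wx": 0, "wy": 0, "wz": 0, "dx": 0, "dy": 0, "dz": 2, "grip": 1},
    {"wx": 0, "wy": 0, "wz": 0, "dx": 0, "dy": 0, "dz": 6, "grip": 1},
    {"wx": 0, "wy": 0, "wz": 0, "dx": 0, "dy": 0, "dz": 6, "grip": 1},
    {"wx": 0, "wy": 0, "wz": 0, "dx": 0, "dy": 0, "dz": 6, "grip": 1}
  ]
}}

```text
time_s: 5.08
eef_pos: [0.4517, -0.331, 0.0237]
tcp_rot: [-180.0, -0.0, -0.0]
contact_force: [-0.3, 0.3, -1.0]
width: 0.0284
finger_force: 49.5
```

```bash
python3 - <<'E'
from h import *
o=bot.get_obs();e=o["eef_pos"];print(e,o["contact_force"],o["width"])
c=snap("side")
u,v=p(c,[.452,-.331,.04]).astype(int)
a=c["frame"][v-35:v+35,u-35:u+35,::-1].copy()
a=cv2.resize(a,(420,420),interpolation=cv2.INTER_CUBIC)
d=snap("wrist");b=cv2.resize(d["frame"][190:330,220:340,::-1],(360,420),interpolation=cv2.INTER_CUBIC)
cv2.imwrite("pics/held1.png",np.hstack([a,b]))
print((u-35,v-35))
E
```

```text
[ 0.45173465 -0.33100803  0.02372056] [-0.30174115  0.29340508 -1.02483236] 0.02839278329923412
(np.int64(231), np.int64(258))
```

View pics/held1.png

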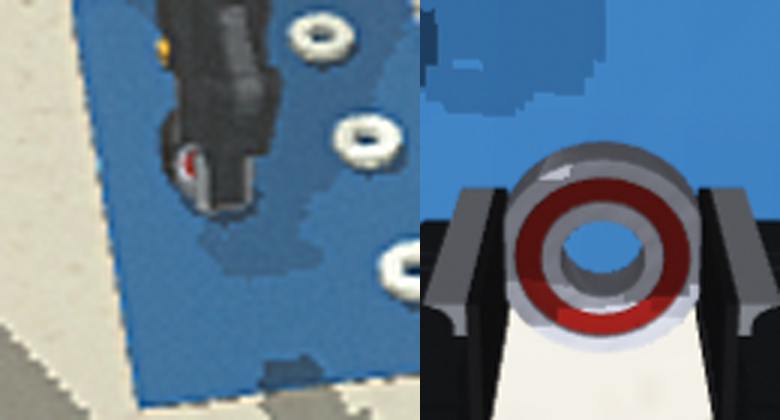

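```bash
python3 - <<'E'
from h import *
d=np.load("wrist.npz");R=d["R"];t=d["t"];e=np.array([.4520,-.331,.0238])
for D in(.1600,.1656,.170):
  X=D*np.array([(281-d["cx"])/d["fx"],(275-d["cy"])/d["fy"],1]); print(D,(R.T@(X-t)-e).round(4))
s=np.load("side.npz")
for z in(.05,.06,.07,.08):print(z,((p(s,[.452,-.331,z])-[231,258])*6).round())
E
```

```text
0.16 [-0.0049  0.0002  0.0362]
0.1656 [-0.0075  0.0002  0.0312]
0.17 [-0.0096  0.0002  0.0272]
0.05 [211. 197.]
0.06 [211. 179.]
0.07 [210. 160.]
0.08 [210. 141.]
```

The bearing is held level and centred in the fingers; side and wrist views agree. I'll carry it to just short of the spindle, where the wrist camera can see the spindle from above.

{"fn": "move_arm", "kwargs": {
  "moves": [
    {"wx": 0, "wy": 0, "wz": 0, "dx": 0, "dy": 3, "dz": 5, "grip": 1},
    {"wx": 0, "wy": 0, "wz": 0, "dx": 1, "dy": 10, "dz": 8, "grip": 1},
    {"wx": 0, "wy": 0, "wz": 0, "dx": 6, "dy": 30, "dz": 8, "grip": 1},
    {"wx": 0, "wy": 0, "wz": 0, "dx": 6, "dy": 61.9, "dz": 8, "grip": 1},
    {"wx": 0, "wy": 0, "wz": 0, "dx": 6, "dy": 61.9, "dz": 8, "grip": 1},
    {"wx": 0, "wy": 0, "wz": 0, "dx": 6, "dy": 61.9, "dz": 8, "grip": 1},
    {"wx": 0, "wy": 0, "wz": 0, "dx": 6, "dy": 61.9, "dz": 8, "grip": 1},
    {"wx": 0, "wy": 0, "wz": 0, "dx": 6, "dy": 61.9, "dz": 8, "grip": 1},
    {"wx": 0, "wy": 0, "wz": 0, "dx": 6, "dy": 61.9, "dz": 8, "grip": 1},
    {"wx": 0, "wy": 0, "wz": 0, "dx": 6, "dy": 61.9, "dz": 8, "grip": 1},
    {"wx": 0, "wy": 0, "wz": 0, "dx": 6, "dy": 61.9, "dz": 8, "grip": 1},
    {"wx": 0, "wy": 0, "wz": 0, "dx": 6, "dy": 61.9, "dz": 8, "grip": 1},
    {"wx": 0, "wy": 0, "wz": 0, "dx": 6, "dy": 61.9, "dz": 8, "grip": 1},
    {"wx": 0, "wy": 0, "wz": 0, "dx": 6, "dy": 61.9, "dz": 8, "grip": 1}
  ]
}}

```text
time_s: 6.92
eef_pos: [0.5114, 0.2863, 0.1033]
tcp_rot: [180.0, 0.1, -0.1]
contact_force: [0.3, 0.5, -0.4]
width: 0.029
finger_force: 49.7
```

```bash
python3 - <<'E'
from h import *
c=snap("wrist","wr4",s=1.4)
for X in([.5725,.2872,.044],[.5725,.2872,.098],[.5476,.195,.098],[.6363,.1848,.098]):print((p(c,X)*1.4).round(1))
E
```

```text
[391.2 173.9]
[390.9 180.5]
[620.9 244.1]
[685.7  -8.2]
```

View pics/wr4.png

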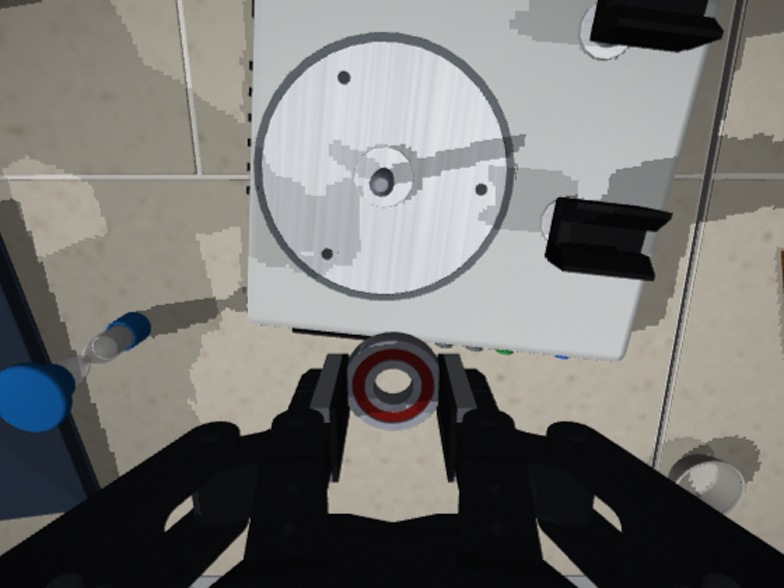

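The view shows the shoulder centred at (385,177), the spindle tip at (381,183), the held bearing at (393,384), and the support slots at about (605,238) and (657,22).

```bash
python3 - <<'E'
from h import *
c=np.load("wr4.npz")
im=c["frame"]; g=im[110:150,250:300]
print("tip",w(c,380.5/1.4,183.5/1.4,.098),"sh",w(c,385/1.4,177/1.4,.044),"disc",w(c,383.5/1.4,166/1.4,.038))
m=cv2.cvtColor(c["frame"],cv2.COLOR_RGB2HSV); 
cv2.imwrite("pics/tipc.png",cv2.resize(im[115:145,255:295,::-1],None,fx=15,fy=15,interpolation=cv2.INTER_NEAREST))
# support top corners
for q in[(564,198),(671,215),(654,279),(547,265)]:print(w(c,q[0]/1.4,q[1]/1.4,.098)[:2])
# bearing top rel eef, given camera calibration
print("bearing ctr ray at z=.149:",w(c,393/1.4,384/1.4,.149),"eef cmd .512 .288 .104")
E
```

```text
tip [0.57137082 0.29120562 0.098     ] sh [0.57102004 0.29027305 0.044     ] disc [0.57612109 0.29109559 0.038     ]
[0.5658191  0.21971183]
[0.55920353 0.17687691]
[0.5331038  0.17943601]
[0.53901273 0.22383327]
bearing ctr ray at z=.149: [0.51227957 0.28645016 0.149     ] eef cmd .512 .288 .104
```

View pics/tipc.png

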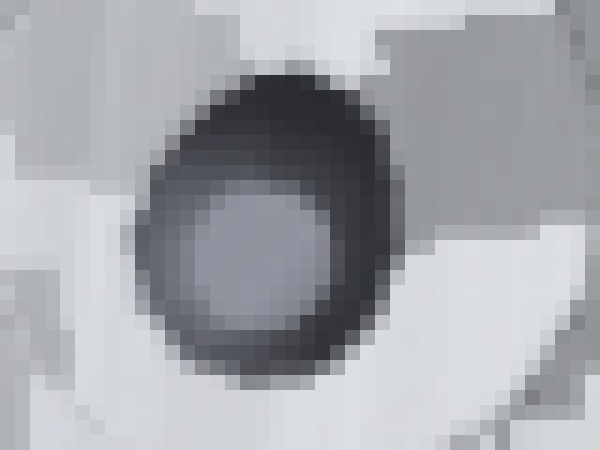

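{"fn": "move_arm", "kwargs": {
  "moves": [
    {"wx": 0, "wy": 0, "wz": 0, "dx": 5.9, "dy": 0.32, "dz": 0, "grip": 1},
    {"wx": 0, "wy": 0, "wz": 0, "dx": 5.9, "dy": 0.32, "dz": 0, "grip": 1},
    {"wx": 0, "wy": 0, "wz": 0, "dx": 5.9, "dy": 0.32, "dz": -3.5, "grip": 1},
    {"wx": 0, "wy": 0, "wz": 0, "dx": 5.9, "dy": 0.32, "dz": -5.4, "grip": 1},
    {"wx": 0, "wy": 0, "wz": 0, "dx": 5.9, "dy": 0.32, "dz": -5.4, "grip": 1},
    {"wx": 0, "wy": 0, "wz": 0, "dx": 5.9, "dy": 0.32, "dz": -5.4, "grip": 1}
  ]
}}

```text
time_s: 7.72
eef_pos: [0.5708, 0.2908, 0.0505]
tcp_rot: [180.0, 0.0, -0.0]
contact_force: [0.0, -0.2, 0.1]
width: 0.0286
finger_force: 49.8
```

```bash
python3 - <<'E'
from h import *
for i in range(2):
    c=snap("wrist");o=bot.get_obs();print(o["eef_pos"].round(4),o["contact_force"].round(1),o["moment"].round(2),o["width"])
E
```

```text
[0.571  0.291  0.0508] [ 1.   0.1 -0.4] [ 0.01 -0.03  0.03] 0.028854253814771864
[0.5712 0.2911 0.0509] [ 0.3  0.5 -0.6] [ 0.02 -0.01  0.  ] 0.02884922275223771
```

{"fn": "move_arm", "kwargs": {
  "moves": [
    {"wx": 0, "wy": 0, "wz": 0, "dx": 0, "dy": 0, "dz": -2, "grip": 1},
    {"wx": 0, "wy": 0, "wz": 0, "dx": 0, "dy": 0, "dz": -3.5, "grip": 1},
    {"wx": 0, "wy": 0, "wz": 0, "dx": 0, "dy": 0, "dz": -4.2, "grip": 1},
    {"wx": 0, "wy": 0, "wz": 0, "dx": 0, "dy": 0, "dz": -4.3, "grip": 1},
    {"wx": 0, "wy": 0, "wz": 0, "dx": 0, "dy": 0, "dz": -4.3, "grip": 1}
  ]
}}

```text
time_s: 8.45
eef_pos: [0.5713, 0.2912, 0.0072]
tcp_rot: [-180.0, -0.0, -0.0]
contact_force: [-0.4, 0.1, -0.7]
width: 0.0291
finger_force: 49.8
```

{"fn": "move_arm", "kwargs": {
  "moves": [
    {"wx": 0, "wy": 0, "wz": 0, "dx": 0, "dy": 0, "dz": -0.1, "grip": 1},
    {"wx": 0, "wy": 0, "wz": 0, "dx": 0, "dy": 0, "dz": -0.1, "grip": -0.2},
    {"wx": 0, "wy": 0, "wz": 0, "dx": 0, "dy": 0, "dz": -0.1, "grip": -0.2},
    {"wx": 0, "wy": 0, "wz": 0, "dx": 0, "dy": 0, "dz": -0.1, "grip": -0.2},
    {"wx": 0, "wy": 0, "wz": 0, "dx": 0, "dy": 0, "dz": 5, "grip": -0.2},
    {"wx": 0, "wy": 0, "wz": 0, "dx": 0, "dy": 0, "dz": 9.7, "grip": -0.2},
    {"wx": 0, "wy": 0, "wz": 0, "dx": 0, "dy": 0, "dz": 9.7, "grip": -0.2},
    {"wx": 0, "wy": 0, "wz": 0, "dx": -6, "dy": 0, "dz": 9.7, "grip": -0.2},
    {"wx": 0, "wy": 0, "wz": 0, "dx": -6, "dy": 0, "dz": 9.7, "grip": -0.2}
  ]
}}

```text
time_s: 9.57
eef_pos: [0.5032, 0.2892, 0.1015]
tcp_rot: [179.8, 0.5, 0.1]
contact_force: [-0.5, 0.3, 0.1]
width: 0.0513
finger_force: 0.0
```

```bash
cat >> h.py <<'E'
def blob(c,lo,hi,z,box=None,minA=20):
    m=cv2.inRange(cv2.cvtColor(c["frame"],cv2.COLOR_RGB2HSV),np.array(lo),np.array(hi))
    if box is not None:
        k=np.zeros_like(m);x0,y0,x1,y1=box;k[y0:y1,x0:x1]=255;m&=k
    out=[]
    for k in cv2.findContours(m,cv2.RETR_EXTERNAL,2)[0]:
        A=cv2.contourArea(k)
        if A>=minA:
            (u,v),r=cv2.minEnclosingCircle(k);x,y,ww,hh=cv2.boundingRect(k);u,v=x+ww/2-.5,y+hh/2-.5
            out.append((round(A),round(u,1),round(v,1),ww,hh,w(c,u,v,z)[:2].round(4)))
    return sorted(out,key=lambda a:-a[0])[:6]
RED=((0,120,40),(8,255,255)); GOLD=((15,110,70),(32,255,255)); BLUE=((108,150,60),(125,255,255)); WHITE=((0,0,150),(180,45,255))
E
python3 - <<'E'
from h import *
c=snap("wrist");o=bot.get_obs();print(o["eef_pos"].round(4),o["contact_force"].round(1))
print(blob(c,*RED,.052))
E
```

```text
[0.5071 0.2901 0.1024] [1.7 0.1 0.1]
[(1092, 277.0, 111.5, 39, 38, array([0.5725, 0.2917]))]
```

{"fn": "move_arm", "kwargs": {
  "moves": [
    {"wx": 0, "wy": 0, "wz": 0, "dx": -3, "dy": -12, "dz": 0, "grip": -0.2},
    {"wx": 0, "wy": 0, "wz": 0, "dx": -4.05, "dy": -24, "dz": 0, "grip": -0.2},
    {"wx": 0, "wy": 0, "wz": 0, "dx": -4.05, "dy": -46.9, "dz": -2, "grip": -0.2},
    {"wx": 0, "wy": 0, "wz": 0, "dx": -4.05, "dy": -46.9, "dz": -2, "grip": -0.2},
    {"wx": 0, "wy": 0, "wz": 0, "dx": -4.05, "dy": -46.9, "dz": -2, "grip": -0.2},
    {"wx": 0, "wy": 0, "wz": 0, "dx": -4.05, "dy": -46.9, "dz": -2, "grip": -0.2},
    {"wx": 0, "wy": 0, "wz": 0, "dx": -4.05, "dy": -46.9, "dz": -3, "grip": -0.2},
    {"wx": 0, "wy": 0, "wz": 0, "dx": -4.05, "dy": -46.9, "dz": -6, "grip": -0.2},
    {"wx": 0, "wy": 0, "wz": 0, "dx": -4.05, "dy": -46.9, "dz": -6, "grip": -0.2},
    {"wx": 0, "wy": 0, "wz": 0, "dx": -4.05, "dy": -46.9, "dz": -6, "grip": -0.2},
    {"wx": 0, "wy": 0, "wz": 0, "dx": -4.05, "dy": -46.9, "dz": -6, "grip": -0.2}
  ]
}}

```text
time_s: 11.0
eef_pos: [0.4711, -0.1773, 0.0445]
tcp_rot: [180.0, -0.1, 0.1]
contact_force: [-0.1, 0.4, -0.3]
width: 0.0508
finger_force: 0.0
```

```bash
python3 - <<'E'
from h import *
c=snap("wrist");o=bot.get_obs();print(o["eef_pos"].round(4),o["contact_force"].round(1))
print("gold",*blob(c,*GOLD,.010)[:3]);print("w",*blob(c,*WHITE,.008)[:5],sep="\n")
E
```

```text
[ 0.4711 -0.1772  0.0446] [-0.5 -0.3 -0.6]
gold (922, 280.0, 219.0, 35, 35, array([ 0.4713, -0.1767]))
w
(71168, 279.5, 193.0, 560, 387, array([ 0.4888, -0.1764]))
(10203, 280.5, 325.0, 142, 99, array([ 0.3867, -0.1773]))
(6060, 471.5, 329.0, 176, 85, array([ 0.3835, -0.3215]))
(1872, 413.5, 117.5, 50, 50, array([ 0.5376, -0.26  ]))
(1786, 291.5, 119.0, 48, 49, array([ 0.5365, -0.1838]))
```

{"fn": "move_arm", "kwargs": {
  "moves": [
    {"wx": 0, "wy": 0, "wz": 0, "dx": 0, "dy": 0.08, "dz": -5, "grip": -0.2},
    {"wx": 0, "wy": 0, "wz": 0, "dx": 0, "dy": 0.08, "dz": -8, "grip": -0.2},
    {"wx": 0, "wy": 0, "wz": 0, "dx": 0, "dy": 0.08, "dz": -8, "grip": -0.2},
    {"wx": 0, "wy": 0, "wz": 0, "dx": 0, "dy": 0.08, "dz": -8, "grip": 1},
    {"wx": 0, "wy": 0, "wz": 0, "dx": 0, "dy": 0.08, "dz": -8, "grip": 1},
    {"wx": 0, "wy": 0, "wz": 0, "dx": 0, "dy": 0.08, "dz": -8, "grip": 1},
    {"wx": 0, "wy": 0, "wz": 0, "dx": 0, "dy": 0.08, "dz": -8, "grip": 1},
    {"wx": 0, "wy": 0, "wz": 0, "dx": 0, "dy": 0.08, "dz": -8, "grip": 1},
    {"wx": 0, "wy": 0, "wz": 0, "dx": 0, "dy": 0.08, "dz": -3, "grip": 1},
    {"wx": 0, "wy": 0, "wz": 0, "dx": 0, "dy": 2, "dz": 3, "grip": 1},
    {"wx": 0, "wy": 0, "wz": 0, "dx": 2, "dy": 10, "dz": 6, "grip": 1},
    {"wx": 0, "wy": 0, "wz": 0, "dx": 10.05, "dy": 46.9, "dz": 6, "grip": 1},
    {"wx": 0, "wy": 0, "wz": 0, "dx": 10.05, "dy": 46.9, "dz": 6, "grip": 1},
    {"wx": 0, "wy": 0, "wz": 0, "dx": 10.05, "dy": 46.9, "dz": 6, "grip": 1},
    {"wx": 0, "wy": 0, "wz": 0, "dx": 10.05, "dy": 46.9, "dz": 6, "grip": 1},
    {"wx": 0, "wy": 0, "wz": 0, "dx": 10.05, "dy": 46.9, "dz": 6, "grip": 1},
    {"wx": 0, "wy": 0, "wz": 0, "dx": 10.05, "dy": 46.9, "dz": 6, "grip": 1},
    {"wx": 0, "wy": 0, "wz": 0, "dx": 10.05, "dy": 46.9, "dz": 6, "grip": 1},
    {"wx": 0, "wy": 0, "wz": 0, "dx": 10.05, "dy": 46.9, "dz": 6, "grip": 1},
    {"wx": 0, "wy": 0, "wz": 0, "dx": 10.05, "dy": 46.9, "dz": 6, "grip": 1}
  ]
}}

```text
time_s: 13.55
eef_pos: [0.5704, 0.2902, 0.1043]
tcp_rot: [180.0, 0.0, -0.0]
contact_force: [0.3, -0.3, -0.3]
width: 0.0204
finger_force: 49.3
```

```bash
python3 - <<'E'
from h import *
c=snap("wrist");o=bot.get_obs();print(o["eef_pos"].round(4),o["contact_force"].round(1),o["width"])
e=o["eef_pos"]
print("gold",*blob(c,*GOLD,e[2]+.046)[:3]);print("exp",p(c,e+[0,0,.046]),p(c,[.571,.291,.098]))
E
```

```text
[0.5705 0.2897 0.1042] [-0.4  0.   0.6] 0.020449378411911707
gold (1729, 280.5, 276.0, 46, 47, array([0.5705, 0.2904]))
exp [281.88151193 276.09198197] [279.38953131 233.2908023 ]
```

{"fn": "move_arm", "kwargs": {
  "moves": [
    {"wx": 0, "wy": 0, "wz": 0, "dx": 0, "dy": 0, "dz": -3, "grip": 1},
    {"wx": 0, "wy": 0, "wz": 0, "dx": 0, "dy": 0, "dz": -5, "grip": 1},
    {"wx": 0, "wy": 0, "wz": 0, "dx": 0, "dy": 0, "dz": -6.5, "grip": 1},
    {"wx": 0, "wy": 0, "wz": 0, "dx": 0, "dy": 0, "dz": -8, "grip": 1},
    {"wx": 0, "wy": 0, "wz": 0, "dx": 0, "dy": 0, "dz": -8.8, "grip": 1},
    {"wx": 0, "wy": 0, "wz": 0, "dx": 0, "dy": 0, "dz": -8.9, "grip": 1},
    {"wx": 0, "wy": 0, "wz": 0, "dx": 0, "dy": 0, "dz": -8.9, "grip": 1}
  ]
}}

```text
time_s: 14.48
eef_pos: [0.571, 0.2905, 0.0156]
tcp_rot: [180.0, -0.0, -0.0]
contact_force: [-0.7, -1.6, 5.7]
width: 0.0206
finger_force: 50.1
```

{"fn": "move_arm", "kwargs": {
  "moves": [
    {"wx": 0, "wy": 0, "wz": 0, "dx": 0, "dy": 0, "dz": 0, "grip": -0.2},
    {"wx": 0, "wy": 0, "wz": 0, "dx": 0, "dy": 0, "dz": 0, "grip": -0.2},
    {"wx": 0, "wy": 0, "wz": 0, "dx": 0, "dy": 0, "dz": 0, "grip": -0.2},
    {"wx": 0, "wy": 0, "wz": 0, "dx": 0, "dy": 0, "dz": 5, "grip": -0.2},
    {"wx": 0, "wy": 0, "wz": 0, "dx": 0, "dy": 0, "dz": 9, "grip": -0.2},
    {"wx": 0, "wy": 0, "wz": 0, "dx": 0, "dy": -2, "dz": 9, "grip": -0.2},
    {"wx": 0, "wy": 0, "wz": 0, "dx": 10.2, "dy": -47.1, "dz": 9, "grip": -0.2},
    {"wx": 0, "wy": 0, "wz": 0, "dx": 10.2, "dy": -47.1, "dz": 9, "grip": -0.2},
    {"wx": 0, "wy": 0, "wz": 0, "dx": 10.2, "dy": -47.1, "dz": 9, "grip": -0.2},
    {"wx": 0, "wy": 0, "wz": 0, "dx": 10.2, "dy": -47.1, "dz": 9, "grip": -0.2},
    {"wx": 0, "wy": 0, "wz": 0, "dx": 10.2, "dy": -47.1, "dz": 9, "grip": -0.2},
    {"wx": 0, "wy": 0, "wz": 0, "dx": 10.2, "dy": -47.1, "dz": 9, "grip": -0.2},
    {"wx": 0, "wy": 0, "wz": 0, "dx": 10.2, "dy": -47.1, "dz": 9, "grip": -0.2},
    {"wx": 0, "wy": 0, "wz": 0, "dx": 10.2, "dy": -47.1, "dz": 7, "grip": -0.2},
    {"wx": 0, "wy": 0, "wz": 0, "dx": 10.2, "dy": -47.1, "dz": 4.5, "grip": -0.2},
    {"wx": 0, "wy": 0, "wz": 0, "dx": 10.2, "dy": -47.1, "dz": 4.5, "grip": -0.2},
    {"wx": 0, "wy": 0, "wz": 0, "dx": 10.2, "dy": -47.1, "dz": 4.5, "grip": -0.2}
  ]
}}

```text
time_s: 16.6
eef_pos: [0.6724, -0.1791, 0.0596]
tcp_rot: [-180.0, 0.1, 0.0]
contact_force: [-0.3, -0.2, 0.6]
width: 0.0512
finger_force: 0.0
```

```bash
python3 - <<'E'
from h import *
c=snap("wrist");o=bot.get_obs();print(o["eef_pos"].round(4),o["contact_force"].round(1))
print("blue",*blob(c,*BLUE,.016)[:3],sep="\n")
t=snap("top");print("top",p(t,[.571,.2905,.06]),*blob(t,*GOLD,.06,(185,200,225,245),2));s=snap("side");print("side",p(s,[.571,.2905,.06]),*blob(s,*GOLD,.06,(235,160,300,210),2))
E
```

```text
[ 0.6731 -0.1793  0.0603] [ 0.1 -0.5 -0.3]
blue
(1924, 281.5, 210.5, 50, 50, array([ 0.6757, -0.1796]))
top [199.02369593 219.96397317] (2, 199.5, 220.0, 6, 5, array([0.5708, 0.2887]))
side [260.69436122 174.58277598] (4, 259.5, 175.5, 4, 4, array([0.565 , 0.2839]))
```

```bash
python3 - <<'E'
from h import *
c=np.load("wrist.npz")
print(w(c,281.5,235.5,.016)+[.018,0,0])
# bore: dark non-blue pixels inside
m=cv2.inRange(cv2.cvtColor(c["frame"],cv2.COLOR_RGB2HSV),np.array(BLUE[0]),np.array(BLUE[1]))
h=255-m[186:236,257:307];n,l,s,ct=cv2.connectedComponentsWithStats(h)
for i in range(1,n):
    if s[i,4]>15:print(s[i],w(c,257+ct[i][0],186+ct[i][1],.016))
E
```

```text
[ 0.67506423 -0.17964058  0.016     ]
[  0   0  17  19 111] [ 0.68980668 -0.16569998  0.016     ]
[ 18   0  32  20 147] [ 0.69003925 -0.191576    0.016     ]
[ 16  18  17  16 209] [ 0.67515548 -0.17903897  0.016     ]
[  0  33  19  17 119] [ 0.66078673 -0.16579649  0.016     ]
[ 30  32  20  18 124] [ 0.6609419  -0.19339293  0.016     ]
```

{"fn": "move_arm", "kwargs": {
  "moves": [
    {"wx": 0, "wy": 0, "wz": 0, "dx": 0.2, "dy": 0, "dz": -5, "grip": -0.2},
    {"wx": 0, "wy": 0, "wz": 0, "dx": 0.2, "dy": 0, "dz": -8.5, "grip": -0.2},
    {"wx": 0, "wy": 0, "wz": 0, "dx": 0.2, "dy": 0, "dz": -9.4, "grip": -0.2},
    {"wx": 0, "wy": 0, "wz": 0, "dx": 0.2, "dy": 0, "dz": -9.4, "grip": -0.2},
    {"wx": 0, "wy": 0, "wz": 0, "dx": 0.2, "dy": 0, "dz": -9.4, "grip": 1},
    {"wx": 0, "wy": 0, "wz": 0, "dx": 0.2, "dy": 0, "dz": -9.4, "grip": 1},
    {"wx": 0, "wy": 0, "wz": 0, "dx": 0.2, "dy": 0, "dz": -9.4, "grip": 1},
    {"wx": 0, "wy": 0, "wz": 0, "dx": 0.2, "dy": 0, "dz": -9.4, "grip": 1},
    {"wx": 0, "wy": 0, "wz": 0, "dx": 0.2, "dy": 0, "dz": -7, "grip": 1},
    {"wx": 0, "wy": 0, "wz": 0, "dx": 0.2, "dy": 0, "dz": -3, "grip": 1},
    {"wx": 0, "wy": 0, "wz": 0, "dx": 0.2, "dy": 0, "dz": 2, "grip": 1},
    {"wx": 0, "wy": 0, "wz": 0, "dx": 0.2, "dy": 0, "dz": 4.4, "grip": 1},
    {"wx": 0, "wy": 0, "wz": 0, "dx": 0.2, "dy": 0, "dz": 4.4, "grip": 1}
  ],
  "newtons": 60
}}

```text
time_s: 18.38
eef_pos: [0.6771, -0.1808, 0.1073]
tcp_rot: [179.9, -0.3, -0.0]
contact_force: [0.1, -0.2, -0.7]
width: 0.0326
finger_force: 60.1
```

{"fn": "move_arm", "kwargs": {
  "moves": [
    {"wx": 0, "wy": 0, "wz": 0, "dx": -0.5, "dy": 2, "dz": 0, "grip": 1},
    {"wx": 0, "wy": 0, "wz": 0, "dx": -1.5, "dy": 7, "dz": 0, "grip": 1},
    {"wx": 0, "wy": 0, "wz": 0, "dx": -2.6, "dy": 12, "dz": 0, "grip": 1},
    {"wx": 0, "wy": 0, "wz": 0, "dx": -3.7, "dy": 17, "dz": 0, "grip": 1},
    {"wx": 0, "wy": 0, "wz": 0, "dx": -4.8, "dy": 22, "dz": 0, "grip": 1},
    {"wx": 0, "wy": 0, "wz": 0, "dx": -6, "dy": 27, "dz": 0, "grip": 1},
    {"wx": 0, "wy": 0, "wz": 0, "dx": -7, "dy": 32, "dz": 0, "grip": 1},
    {"wx": 0, "wy": 0, "wz": 0, "dx": -8.2, "dy": 37, "dz": 0, "grip": 1},
    {"wx": 0, "wy": 0, "wz": 0, "dx": -9.3, "dy": 42, "dz": 0, "grip": 1},
    {"wx": 0, "wy": 0, "wz": 0, "dx": -10.2, "dy": 46, "dz": 0, "grip": 1},
    {"wx": 0, "wy": 0, "wz": 0, "dx": -10.4, "dy": 47.1, "dz": 0, "grip": 1},
    {"wx": 0, "wy": 0, "wz": 0, "dx": -10.4, "dy": 47.1, "dz": 0, "grip": 1},
    {"wx": 0, "wy": 0, "wz": 0, "dx": -10.4, "dy": 47.1, "dz": 0, "grip": 1}
  ]
}}

```text
time_s: 20.0
eef_pos: [0.5706, 0.2897, 0.1032]
tcp_rot: [180.0, 0.1, -0.1]
contact_force: [0.3, -0.8, -1.9]
width: 0.0324
finger_force: 60.1
```

```bash
python3 - <<'E'
from h import *
c=snap("wrist","wcar");o=bot.get_obs();e=o["eef_pos"];print(e.round(4),o["contact_force"].round(1),o["moment"].round(2),o["width"])
m=cv2.inRange(cv2.cvtColor(c["frame"],cv2.COLOR_RGB2HSV),np.array(BLUE[0]),np.array(BLUE[1]))
b=blob(c,*BLUE,e[2]+.05);print(b[:2],p(c,e+[0,0,.05]))
A,u,v,ww,hh,_=b[0];x0,y0=int(u-ww/2+.5),int(v-hh/2+.5);h=255-m[y0:y0+hh,x0:x0+ww];n,l,s,ct=cv2.connectedComponentsWithStats(h)
for i in range(1,n):
    if s[i,4]>15:print(s[i],w(c,x0+ct[i][0],y0+ct[i][1],e[2]+.05))
E
```

```text
[0.5709 0.2896 0.1034] [ 1.1 -0.3 -0.9] [ 0.   -0.    0.06] 0.032189980718386565
[(4834, 280.5, 276.5, 74, 80, array([0.5727, 0.29  ]))] [281.32818635 280.37046879]
[  0   0  29  28 248] [0.58794078 0.30214899 0.15343512]
[ 46   0  28  29 259] [0.58768649 0.27765792 0.15343512]
[ 26  31  22  12 188] [0.57402876 0.29008891 0.15343512]
[ 43  56  31  24 235] [0.55603715 0.27727159 0.15343512]
[  0  59  31  21 229] [0.55593889 0.30262163 0.15343512]
```

{"fn": "move_arm", "kwargs": {
  "moves": [
    {"wx": 0, "wy": 0, "wz": 0, "dx": 0, "dy": 0, "dz": -2, "grip": 1},
    {"wx": 0, "wy": 0, "wz": 0, "dx": 0, "dy": 0, "dz": -3.5, "grip": 1},
    {"wx": 0, "wy": 0, "wz": 0, "dx": 0, "dy": 0, "dz": -4.5, "grip": 1},
    {"wx": 0, "wy": 0, "wz": 0, "dx": 0, "dy": 0, "dz": -5.5, "grip": 1},
    {"wx": 0, "wy": 0, "wz": 0, "dx": 0, "dy": 0, "dz": -6.5, "grip": 1},
    {"wx": 0, "wy": 0, "wz": 0, "dx": 0, "dy": 0, "dz": -6.5, "grip": 1}
  ]
}}

```text
time_s: 20.8
eef_pos: [0.5719, 0.2911, 0.0382]
tcp_rot: [-180.0, -0.1, -0.0]
contact_force: [5.8, -0.9, -3.9]
width: 0.0323
finger_force: 59.9
```

{"fn": "move_arm", "kwargs": {
  "moves": [
    {"wx": 0, "wy": 0, "wz": 0, "dx": 0.1, "dy": 0, "dz": 0, "grip": 1},
    {"wx": 0, "wy": 0, "wz": 0, "dx": 0.1, "dy": 0, "dz": -0.7, "grip": 1},
    {"wx": 0, "wy": 0, "wz": 0, "dx": 0.1, "dy": 0, "dz": -1.2, "grip": 1},
    {"wx": 0, "wy": 0, "wz": 0, "dx": 0.1, "dy": 0, "dz": -1.25, "grip": 1},
    {"wx": 0, "wy": 0, "wz": 0, "dx": 0.1, "dy": 0, "dz": -1.25, "grip": 1}
  ]
}}

```text
time_s: 21.42
eef_pos: [0.5721, 0.2911, 0.0282]
tcp_rot: [-180.0, -0.1, -0.0]
contact_force: [-1.9, -1.5, 13.8]
width: 0.0326
finger_force: 61.8
```

{"fn": "move_arm", "kwargs": {
  "moves": [
    {"wx": 0, "wy": 0, "wz": 0, "dx": 0.1, "dy": 0, "dz": 0, "grip": -0.2},
    {"wx": 0, "wy": 0, "wz": 0, "dx": 0, "dy": 0, "dz": 0, "grip": -0.2},
    {"wx": 0, "wy": 0, "wz": 0, "dx": 0, "dy": 0, "dz": 0, "grip": -0.2},
    {"wx": 0, "wy": 0, "wz": 0, "dx": 0, "dy": 0, "dz": 4, "grip": -0.2},
    {"wx": 0, "wy": 0, "wz": 0, "dx": 0, "dy": 0, "dz": 7.8, "grip": -0.2},
    {"wx": 0, "wy": 0, "wz": 0, "dx": 0, "dy": -2, "dz": 7.8, "grip": -0.2},
    {"wx": 0, "wy": 0, "wz": 0, "dx": -3.6, "dy": -47.5, "dz": 7.8, "grip": -0.2},
    {"wx": 0, "wy": 0, "wz": 0, "dx": -3.6, "dy": -47.5, "dz": 7.8, "grip": -0.2},
    {"wx": 0, "wy": 0, "wz": 0, "dx": -3.6, "dy": -47.5, "dz": 7.8, "grip": -0.2},
    {"wx": 0, "wy": 0, "wz": 0, "dx": -3.6, "dy": -47.5, "dz": 7.8, "grip": -0.2},
    {"wx": 0, "wy": 0, "wz": 0, "dx": -3.6, "dy": -47.5, "dz": 7.8, "grip": -0.2},
    {"wx": 0, "wy": 0, "wz": 0, "dx": -3.6, "dy": -47.5, "dz": 7.8, "grip": -0.2},
    {"wx": 0, "wy": 0, "wz": 0, "dx": -3.6, "dy": -47.5, "dz": 7.8, "grip": -0.2},
    {"wx": 0, "wy": 0, "wz": 0, "dx": -3.6, "dy": -47.5, "dz": 4, "grip": -0.2},
    {"wx": 0, "wy": 0, "wz": 0, "dx": -3.6, "dy": -47.5, "dz": 1.8, "grip": -0.2},
    {"wx": 0, "wy": 0, "wz": 0, "dx": -3.6, "dy": -47.5, "dz": 1.8, "grip": -0.2},
    {"wx": 0, "wy": 0, "wz": 0, "dx": -3.6, "dy": -47.5, "dz": 1.8, "grip": -0.2}
  ],
  "newtons": 50
}}

```text
time_s: 23.55
eef_pos: [0.5357, -0.1839, 0.0445]
tcp_rot: [-180.0, 0.0, -0.0]
contact_force: [-0.4, 0.1, 0.6]
width: 0.0511
finger_force: 0.0
```

```bash
python3 - <<'E'
from h import *
c=snap("wrist","w3v");o=bot.get_obs();print(o["eef_pos"].round(4),o["contact_force"].round(1))
print("white",*blob(c,*WHITE,.008)[:6],sep="\n")
t=snap("top");print("top",p(t,[.571,.291,.076]),*blob(t,*BLUE,.076,(175,190,225,245),2));s=snap("side");print("side",p(s,[.571,.291,.076]),*blob(s,*BLUE,.076,(235,150,300,210),2))
E
```

```text
[ 0.5362 -0.184   0.0449] [-0.1 -0.2 -0.2]
white
(106400, 279.5, 190.0, 560, 381, array([ 0.5554, -0.183 ]))
(1926, 279.5, 361.0, 138, 25, array([ 0.4184, -0.1831]))
(1503, 517.0, 219.0, 49, 41, array([ 0.5353, -0.3447]))
(1429, 393.5, 215.5, 46, 42, array([ 0.5377, -0.2604]))
(1388, 280.5, 216.5, 44, 42, array([ 0.5369, -0.1837]))
(1260, 134.5, 396.5, 48, 46, array([ 0.3835, -0.0657]))
top [198.01629059 219.58379023] (48, 198.0, 220.0, 9, 9, array([0.5695, 0.2911]))
side [260.58135935 170.67956836] (26, 260.0, 172.5, 9, 6, array([0.5656, 0.2761]))
```

{"fn": "move_arm", "kwargs": {
  "moves": [
    {"wx": 0, "wy": 0, "wz": 0, "dx": 0, "dy": 0, "dz": -5, "grip": -0.2},
    {"wx": 0, "wy": 0, "wz": 0, "dx": 0, "dy": 0, "dz": -8.2, "grip": -0.2},
    {"wx": 0, "wy": 0, "wz": 0, "dx": 0, "dy": 0, "dz": -8.2, "grip": -0.2},
    {"wx": 0, "wy": 0, "wz": 0, "dx": 0, "dy": 0, "dz": -8.2, "grip": 1},
    {"wx": 0, "wy": 0, "wz": 0, "dx": 0, "dy": 0, "dz": -8.2, "grip": 1},
    {"wx": 0, "wy": 0, "wz": 0, "dx": 0, "dy": 0, "dz": -8.2, "grip": 1},
    {"wx": 0, "wy": 0, "wz": 0, "dx": 0, "dy": 0, "dz": -8.2, "grip": 1},
    {"wx": 0, "wy": 0, "wz": 0, "dx": 0, "dy": 0, "dz": -3, "grip": 1},
    {"wx": 0, "wy": 0, "wz": 0, "dx": 0, "dy": 2, "dz": 3, "grip": 1},
    {"wx": 0, "wy": 0, "wz": 0, "dx": 1, "dy": 10, "dz": 6, "grip": 1},
    {"wx": 0, "wy": 0, "wz": 0, "dx": 3.5, "dy": 47.5, "dz": 6, "grip": 1},
    {"wx": 0, "wy": 0, "wz": 0, "dx": 3.5, "dy": 47.5, "dz": 6, "grip": 1},
    {"wx": 0, "wy": 0, "wz": 0, "dx": 3.5, "dy": 47.5, "dz": 6, "grip": 1},
    {"wx": 0, "wy": 0, "wz": 0, "dx": 3.5, "dy": 47.5, "dz": 6, "grip": 1},
    {"wx": 0, "wy": 0, "wz": 0, "dx": 3.5, "dy": 47.5, "dz": 6, "grip": 1},
    {"wx": 0, "wy": 0, "wz": 0, "dx": 3.5, "dy": 47.5, "dz": 6, "grip": 1},
    {"wx": 0, "wy": 0, "wz": 0, "dx": 3.5, "dy": 47.5, "dz": 6, "grip": 1},
    {"wx": 0, "wy": 0, "wz": 0, "dx": 3.5, "dy": 47.5, "dz": 6, "grip": 1},
    {"wx": 0, "wy": 0, "wz": 0, "dx": 3.5, "dy": 47.5, "dz": 6, "grip": 1}
  ]
}}

```text
time_s: 26.08
eef_pos: [0.5705, 0.2894, 0.1042]
tcp_rot: [179.9, 0.0, -0.0]
contact_force: [0.3, -0.1, -0.5]
width: 0.0263
finger_force: 49.2
```

```bash
python3 - <<'E'
from h import *
c=snap("wrist","wwa");o=bot.get_obs();e=o["eef_pos"];print(e.round(4),o["contact_force"].round(1),o["width"])
m=c["frame"].min(2);mm=cv2.inRange(m,170,255)
print(p(c,e+[0,0,.0455]))
cv2.imwrite("pics/wwa.png",cv2.resize(c["frame"][170:330,180:380,::-1],None,fx=4,fy=3.75,interpolation=cv2.INTER_CUBIC))
E
```

```text
[0.5706 0.2891 0.1042] [0.5 1.1 0.1] 0.026439884836049286
[281.70240165 275.57592605]
```

View pics/wwa.png

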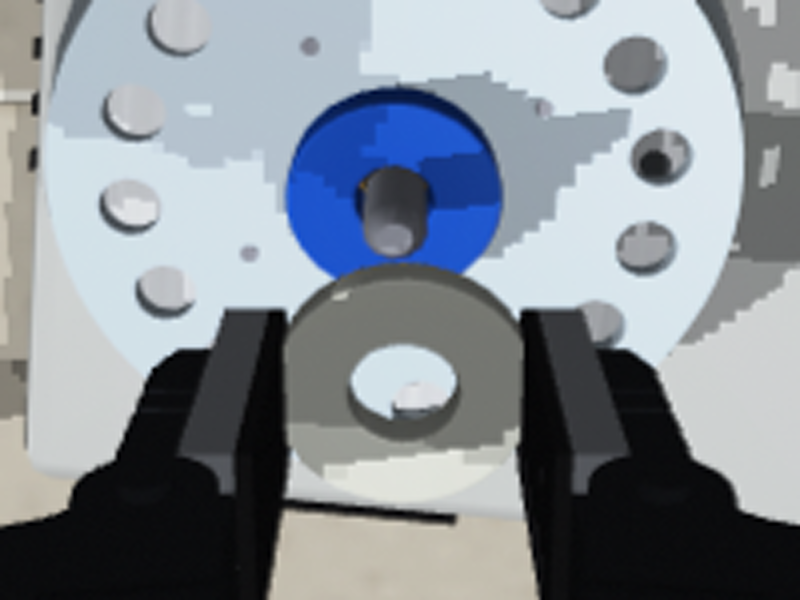

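The view shows the carousel down on the spindle with its hub up (spindle tip at crop (396,240)), and the washer held level and centred.

{"fn": "move_arm", "kwargs": {
  "moves": [
    {"wx": 0, "wy": 0, "wz": 0, "dx": 0, "dy": 0, "dz": -3, "grip": 1},
    {"wx": 0, "wy": 0, "wz": 0, "dx": 0, "dy": 0, "dz": -4.5, "grip": 1},
    {"wx": 0, "wy": 0, "wz": 0, "dx": 0, "dy": 0, "dz": -5.5, "grip": 1},
    {"wx": 0, "wy": 0, "wz": 0, "dx": 0, "dy": 0, "dz": -6.4, "grip": 1},
    {"wx": 0, "wy": 0, "wz": 0, "dx": 0, "dy": 0, "dz": -6.7, "grip": 1},
    {"wx": 0, "wy": 0, "wz": 0, "dx": 0, "dy": 0, "dz": -6.7, "grip": 1}
  ]
}}

```text
time_s: 26.88
eef_pos: [0.5712, 0.2911, 0.0378]
tcp_rot: [-180.0, -0.0, -0.0]
contact_force: [0.4, 0.4, 0.8]
width: 0.0265
finger_force: 49.4
```

{"fn": "move_arm", "kwargs": {
  "moves": [
    {"wx": 0, "wy": 0, "wz": 0, "dx": 0, "dy": 0, "dz": -0.1, "grip": -0.2},
    {"wx": 0, "wy": 0, "wz": 0, "dx": 0, "dy": 0, "dz": -0.1, "grip": -0.2},
    {"wx": 0, "wy": 0, "wz": 0, "dx": 0, "dy": 0, "dz": 0, "grip": -0.2},
    {"wx": 0, "wy": 0, "wz": 0, "dx": 0, "dy": 0, "dz": 4, "grip": -0.2},
    {"wx": 0, "wy": 0, "wz": 0, "dx": 0, "dy": 0, "dz": 6.7, "grip": -0.2},
    {"wx": 0, "wy": 0, "wz": 0, "dx": 0, "dy": -2, "dz": 6.7, "grip": -0.2},
    {"wx": 0, "wy": 0, "wz": 0, "dx": -3.4, "dy": -55.2, "dz": 6.7, "grip": -0.2},
    {"wx": 0, "wy": 0, "wz": 0, "dx": -3.4, "dy": -55.2, "dz": 6.7, "grip": -0.2},
    {"wx": 0, "wy": 0, "wz": 0, "dx": -3.4, "dy": -55.2, "dz": 6.7, "grip": -0.2},
    {"wx": 0, "wy": 0, "wz": 0, "dx": -3.4, "dy": -55.2, "dz": 6.7, "grip": -0.2},
    {"wx": 0, "wy": 0, "wz": 0, "dx": -3.4, "dy": -55.2, "dz": 6.7, "grip": -0.2},
    {"wx": 0, "wy": 0, "wz": 0, "dx": -3.4, "dy": -55.2, "dz": 6.7, "grip": -0.2},
    {"wx": 0, "wy": 0, "wz": 0, "dx": -3.4, "dy": -55.2, "dz": 6.7, "grip": -0.2},
    {"wx": 0, "wy": 0, "wz": 0, "dx": -3.4, "dy": -55.2, "dz": 6.7, "grip": -0.2},
    {"wx": 0, "wy": 0, "wz": 0, "dx": -3.4, "dy": -55.2, "dz": 3, "grip": -0.2},
    {"wx": 0, "wy": 0, "wz": 0, "dx": -3.4, "dy": -55.2, "dz": 0.7, "grip": -0.2},
    {"wx": 0, "wy": 0, "wz": 0, "dx": -3.4, "dy": -55.2, "dz": 0.7, "grip": -0.2}
  ]
}}

```text
time_s: 29.0
eef_pos: [0.5333, -0.2605, 0.0414]
tcp_rot: [-179.8, 0.3, -0.1]
contact_force: [0.4, 0.0, 0.7]
width: 0.0512
finger_force: 0.0
```

```bash
python3 - <<'E'
from h import *
c=snap("wrist");o=bot.get_obs();print(o["eef_pos"].round(4),o["contact_force"].round(1))
print("white",*blob(c,*WHITE,.008)[:6],sep="\n")
t=snap("top");print("top",p(t,[.571,.291,.082]),*blob(t,*BLUE,.076,(175,190,225,245),2))
print(t["frame"][214:226,192:205].min(2))
E
```

```text
[ 0.5348 -0.2606  0.0429] [-0.4 -0.5  0.3]
white
(112740, 279.5, 193.0, 560, 387, array([ 0.5516, -0.2595]))
(1508, 408.0, 216.5, 47, 42, array([ 0.5355, -0.3455]))
(1460, 282.0, 213.0, 45, 43, array([ 0.5379, -0.2612]))
(1268, 134.5, 396.0, 48, 47, array([ 0.3837, -0.1429]))
(1215, 426.5, 396.0, 48, 47, array([ 0.3845, -0.3767]))
(1198, 279.5, 364.5, 136, 20, array([ 0.4148, -0.2593]))
top [197.68433501 219.43770448]
[[154 153 150 160 175 177 180 178 179 179 179 168 158]
 [155 156 156 159 166 164 164 155 146 153 157 142 128]
 [153 157 148 153 159 155 154 141 115 103 116 129 129]
 [154 149 138 148 158 150 152 161 151 110  90 118 129]
 [155 136 134 148 141 125 122 134 138 118  70 102 128]
 [154 139 145 149 125  96  64  81 103  97  67  82 111]
 [154 139 145 153 131  87  58  98 132 117  73  59  89]
 [155 132 138 160 144 123 118 141 160 129  54  65  96]
 [154 132 124 145 157 160 157 160 151 104  31  75 101]
 [153 147 117  98 119 135 141 137 103  43  53  87 120]
 [150 155 142 115  85  76  78  61  48  91 121 130 145]
 [154 155 153 150 132 118 116 112 118 140 154 155 154]]
```

{"fn": "move_arm", "kwargs": {
  "moves": [
    {"wx": 0, "wy": 0, "wz": 0, "dx": 0, "dy": 0, "dz": -5, "grip": -0.2},
    {"wx": 0, "wy": 0, "wz": 0, "dx": 0, "dy": 0, "dz": -8.2, "grip": -0.2},
    {"wx": 0, "wy": 0, "wz": 0, "dx": 0, "dy": 0, "dz": -8.2, "grip": -0.2},
    {"wx": 0, "wy": 0, "wz": 0, "dx": 0, "dy": 0, "dz": -8.2, "grip": 1},
    {"wx": 0, "wy": 0, "wz": 0, "dx": 0, "dy": 0, "dz": -8.2, "grip": 1},
    {"wx": 0, "wy": 0, "wz": 0, "dx": 0, "dy": 0, "dz": -8.2, "grip": 1},
    {"wx": 0, "wy": 0, "wz": 0, "dx": 0, "dy": 0, "dz": -8.2, "grip": 1},
    {"wx": 0, "wy": 0, "wz": 0, "dx": 0, "dy": 0, "dz": -3, "grip": 1},
    {"wx": 0, "wy": 0, "wz": 0, "dx": 0, "dy": 2, "dz": 3, "grip": 1},
    {"wx": 0, "wy": 0, "wz": 0, "dx": 1, "dy": 10, "dz": 6, "grip": 1},
    {"wx": 0, "wy": 0, "wz": 0, "dx": 3.4, "dy": 55.2, "dz": 6, "grip": 1},
    {"wx": 0, "wy": 0, "wz": 0, "dx": 3.4, "dy": 55.2, "dz": 6, "grip": 1},
    {"wx": 0, "wy": 0, "wz": 0, "dx": 3.4, "dy": 55.2, "dz": 6, "grip": 1},
    {"wx": 0, "wy": 0, "wz": 0, "dx": 3.4, "dy": 55.2, "dz": 6, "grip": 1},
    {"wx": 0, "wy": 0, "wz": 0, "dx": 3.4, "dy": 55.2, "dz": 6, "grip": 1},
    {"wx": 0, "wy": 0, "wz": 0, "dx": 3.4, "dy": 55.2, "dz": 6, "grip": 1},
    {"wx": 0, "wy": 0, "wz": 0, "dx": 3.4, "dy": 55.2, "dz": 6, "grip": 1},
    {"wx": 0, "wy": 0, "wz": 0, "dx": 3.4, "dy": 55.2, "dz": 6, "grip": 1},
    {"wx": 0, "wy": 0, "wz": 0, "dx": 3.4, "dy": 55.2, "dz": 6, "grip": 1},
    {"wx": 0, "wy": 0, "wz": 0, "dx": 3.4, "dy": 55.2, "dz": 6, "grip": 1}
  ]
}}

```text
time_s: 31.6
eef_pos: [0.5705, 0.2905, 0.1045]
tcp_rot: [180.0, 0.0, 0.0]
contact_force: [0.0, 0.3, -0.3]
width: 0.0262
finger_force: 49.3
```

{"fn": "move_arm", "kwargs": {
  "moves": [
    {"wx": 0, "wy": 0, "wz": 0, "dx": 0, "dy": 0.05, "dz": -3, "grip": 1},
    {"wx": 0, "wy": 0, "wz": 0, "dx": 0, "dy": 0.05, "dz": -4, "grip": 1},
    {"wx": 0, "wy": 0, "wz": 0, "dx": 0, "dy": 0.05, "dz": -5, "grip": 1},
    {"wx": 0, "wy": 0, "wz": 0, "dx": 0, "dy": 0, "dz": -5.8, "grip": 1},
    {"wx": 0, "wy": 0, "wz": 0, "dx": 0, "dy": 0, "dz": -6.1, "grip": 1},
    {"wx": 0, "wy": 0, "wz": 0, "dx": 0, "dy": 0, "dz": -6.1, "grip": 1}
  ]
}}

```text
time_s: 32.35
eef_pos: [0.5714, 0.291, 0.0439]
tcp_rot: [-180.0, -0.1, -0.0]
contact_force: [-0.7, -0.4, 1.8]
width: 0.0268
finger_force: 49.4
```

{"fn": "move_arm", "kwargs": {
  "moves": [
    {"wx": 0, "wy": 0, "wz": 0, "dx": 0, "dy": 0, "dz": -0.1, "grip": -0.2},
    {"wx": 0, "wy": 0, "wz": 0, "dx": 0, "dy": 0, "dz": -0.1, "grip": -0.2},
    {"wx": 0, "wy": 0, "wz": 0, "dx": 0, "dy": 0, "dz": 0, "grip": -0.2},
    {"wx": 0, "wy": 0, "wz": 0, "dx": 0, "dy": 0, "dz": 4, "grip": -0.2},
    {"wx": 0, "wy": 0, "wz": 0, "dx": 0, "dy": 0, "dz": 6.5, "grip": -0.2},
    {"wx": 0, "wy": 0, "wz": 0, "dx": 0, "dy": -2, "dz": 6.5, "grip": -0.2},
    {"wx": 0, "wy": 0, "wz": 0, "dx": -3.6, "dy": -63.7, "dz": 6.5, "grip": -0.2},
    {"wx": 0, "wy": 0, "wz": 0, "dx": -3.6, "dy": -63.7, "dz": 6.5, "grip": -0.2},
    {"wx": 0, "wy": 0, "wz": 0, "dx": -3.6, "dy": -63.7, "dz": 6.5, "grip": -0.2},
    {"wx": 0, "wy": 0, "wz": 0, "dx": -3.6, "dy": -63.7, "dz": 6.5, "grip": -0.2},
    {"wx": 0, "wy": 0, "wz": 0, "dx": -3.6, "dy": -63.7, "dz": 6.5, "grip": -0.2},
    {"wx": 0, "wy": 0, "wz": 0, "dx": -3.6, "dy": -63.7, "dz": 6.5, "grip": -0.2},
    {"wx": 0, "wy": 0, "wz": 0, "dx": -3.6, "dy": -63.7, "dz": 6.5, "grip": -0.2},
    {"wx": 0, "wy": 0, "wz": 0, "dx": -3.6, "dy": -63.7, "dz": 6.5, "grip": -0.2},
    {"wx": 0, "wy": 0, "wz": 0, "dx": -3.6, "dy": -63.7, "dz": 6.5, "grip": -0.2},
    {"wx": 0, "wy": 0, "wz": 0, "dx": -3.6, "dy": -63.7, "dz": 3, "grip": -0.2},
    {"wx": 0, "wy": 0, "wz": 0, "dx": -3.6, "dy": -63.7, "dz": 0.1, "grip": -0.2},
    {"wx": 0, "wy": 0, "wz": 0, "dx": -3.6, "dy": -63.7, "dz": 0.1, "grip": -0.2},
    {"wx": 0, "wy": 0, "wz": 0, "dx": -3.6, "dy": -63.7, "dz": 0.1, "grip": -0.2}
  ]
}}

```text
time_s: 34.72
eef_pos: [0.5344, -0.3456, 0.0445]
tcp_rot: [-180.0, 0.0, -0.0]
contact_force: [-0.4, -0.0, 0.3]
width: 0.0511
finger_force: 0.0
```

```bash
python3 - <<'E'
from h import *
c=snap("wrist");o=bot.get_obs();print(o["eef_pos"].round(4),o["contact_force"].round(1))
print("white",*blob(c,*WHITE,.008)[:4],sep="\n")
E
```

```text
[ 0.5352 -0.3457  0.0453] [-1.2 -0.8 -0.4]
white
(110450, 279.5, 158.0, 560, 317, array([ 0.5753, -0.3447]))
(1379, 281.5, 217.0, 44, 41, array([ 0.5352, -0.346 ]))
(1075, 134.5, 396.5, 48, 46, array([ 0.3821, -0.2273]))
(904, 23.5, 366.5, 48, 40, array([ 0.4115, -0.1436]))
```

{"fn": "move_arm", "kwargs": {
  "moves": [
    {"wx": 0, "wy": 0, "wz": 0, "dx": 0, "dy": 0, "dz": -5, "grip": -0.2},
    {"wx": 0, "wy": 0, "wz": 0, "dx": 0, "dy": 0, "dz": -8.2, "grip": -0.2},
    {"wx": 0, "wy": 0, "wz": 0, "dx": 0, "dy": 0, "dz": -8.2, "grip": -0.2},
    {"wx": 0, "wy": 0, "wz": 0, "dx": 0, "dy": 0, "dz": -8.2, "grip": 1},
    {"wx": 0, "wy": 0, "wz": 0, "dx": 0, "dy": 0, "dz": -8.2, "grip": 1},
    {"wx": 0, "wy": 0, "wz": 0, "dx": 0, "dy": 0, "dz": -8.2, "grip": 1},
    {"wx": 0, "wy": 0, "wz": 0, "dx": 0, "dy": 0, "dz": -8.2, "grip": 1},
    {"wx": 0, "wy": 0, "wz": 0, "dx": 0, "dy": 0, "dz": -3, "grip": 1},
    {"wx": 0, "wy": 0, "wz": 0, "dx": 0, "dy": 2, "dz": 3, "grip": 1},
    {"wx": 0, "wy": 0, "wz": 0, "dx": 3.6, "dy": 63.7, "dz": 6, "grip": 1},
    {"wx": 0, "wy": 0, "wz": 0, "dx": 3.6, "dy": 63.7, "dz": 6, "grip": 1},
    {"wx": 0, "wy": 0, "wz": 0, "dx": 3.6, "dy": 63.7, "dz": 6, "grip": 1},
    {"wx": 0, "wy": 0, "wz": 0, "dx": 3.6, "dy": 63.7, "dz": 6, "grip": 1},
    {"wx": 0, "wy": 0, "wz": 0, "dx": 3.6, "dy": 63.7, "dz": 6, "grip": 1},
    {"wx": 0, "wy": 0, "wz": 0, "dx": 3.6, "dy": 63.7, "dz": 6, "grip": 1},
    {"wx": 0, "wy": 0, "wz": 0, "dx": 3.6, "dy": 63.7, "dz": 6, "grip": 1},
    {"wx": 0, "wy": 0, "wz": 0, "dx": 3.6, "dy": 63.7, "dz": 6, "grip": 1},
    {"wx": 0, "wy": 0, "wz": 0, "dx": 3.6, "dy": 63.7, "dz": 6, "grip": 1},
    {"wx": 0, "wy": 0, "wz": 0, "dx": 3.6, "dy": 63.7, "dz": 6, "grip": 1},
    {"wx": 0, "wy": 0, "wz": 0, "dx": 3.6, "dy": 63.7, "dz": 6, "grip": 1}
  ]
}}

```text
time_s: 37.28
eef_pos: [0.5712, 0.2956, 0.1056]
tcp_rot: [-179.9, -0.2, 0.3]
contact_force: [0.3, -0.6, -0.3]
width: 0.0265
finger_force: 49.2
```

{"fn": "move_arm", "kwargs": {
  "moves": [
    {"wx": 0, "wy": 0, "wz": 0, "dx": 0, "dy": 0, "dz": 0, "grip": 1},
    {"wx": 0, "wy": 0, "wz": 0, "dx": 0, "dy": 0, "dz": 0, "grip": 1},
    {"wx": 0, "wy": 0, "wz": 0, "dx": 0, "dy": 0, "dz": -3, "grip": 1},
    {"wx": 0, "wy": 0, "wz": 0, "dx": 0, "dy": 0, "dz": -4, "grip": 1},
    {"wx": 0, "wy": 0, "wz": 0, "dx": 0, "dy": 0, "dz": -5, "grip": 1},
    {"wx": 0, "wy": 0, "wz": 0, "dx": 0, "dy": 0, "dz": -5.5, "grip": 1},
    {"wx": 0, "wy": 0, "wz": 0, "dx": 0, "dy": 0, "dz": -5.5, "grip": 1}
  ]
}}

```text
time_s: 38.15
eef_pos: [0.5717, 0.291, 0.0502]
tcp_rot: [-180.0, -0.1, -0.0]
contact_force: [0.7, -0.8, 1.5]
width: 0.0265
finger_force: 49.5
```

{"fn": "move_arm", "kwargs": {
  "moves": [
    {"wx": 0, "wy": 0, "wz": 0, "dx": 0, "dy": 0, "dz": -0.1, "grip": -0.2},
    {"wx": 0, "wy": 0, "wz": 0, "dx": 0, "dy": 0, "dz": -0.1, "grip": -0.2},
    {"wx": 0, "wy": 0, "wz": 0, "dx": 0, "dy": 0, "dz": 0, "grip": -0.2},
    {"wx": 0, "wy": 0, "wz": 0, "dx": 0, "dy": 0, "dz": 4, "grip": -0.2},
    {"wx": 0, "wy": 0, "wz": 0, "dx": 0, "dy": 0, "dz": 6, "grip": -0.2},
    {"wx": 0, "wy": 0, "wz": 0, "dx": 0, "dy": -2, "dz": 6, "grip": -0.2},
    {"wx": 0, "wy": 0, "wz": 0, "dx": -11.2, "dy": -54.5, "dz": 6, "grip": -0.2},
    {"wx": 0, "wy": 0, "wz": 0, "dx": -11.2, "dy": -54.5, "dz": 6, "grip": -0.2},
    {"wx": 0, "wy": 0, "wz": 0, "dx": -11.2, "dy": -54.5, "dz": 6, "grip": -0.2},
    {"wx": 0, "wy": 0, "wz": 0, "dx": -11.2, "dy": -54.5, "dz": 6, "grip": -0.2},
    {"wx": 0, "wy": 0, "wz": 0, "dx": -11.2, "dy": -54.5, "dz": 6, "grip": -0.2},
    {"wx": 0, "wy": 0, "wz": 0, "dx": -11.2, "dy": -54.5, "dz": 6, "grip": -0.2},
    {"wx": 0, "wy": 0, "wz": 0, "dx": -11.2, "dy": -54.5, "dz": 6, "grip": -0.2},
    {"wx": 0, "wy": 0, "wz": 0, "dx": -11.2, "dy": -54.5, "dz": 6, "grip": -0.2},
    {"wx": 0, "wy": 0, "wz": 0, "dx": -11.2, "dy": -54.5, "dz": 6, "grip": -0.2},
    {"wx": 0, "wy": 0, "wz": 0, "dx": -11.2, "dy": -54.5, "dz": 3, "grip": -0.2},
    {"wx": 0, "wy": 0, "wz": 0, "dx": -11.2, "dy": -54.5, "dz": 1.5, "grip": -0.2},
    {"wx": 0, "wy": 0, "wz": 0, "dx": -11.2, "dy": -54.5, "dz": 1.5, "grip": -0.2},
    {"wx": 0, "wy": 0, "wz": 0, "dx": -11.2, "dy": -54.5, "dz": 1.5, "grip": -0.2}
  ]
}}

```text
time_s: 40.52
eef_pos: [0.459, -0.2536, 0.0646]
tcp_rot: [-180.0, 0.0, 0.0]
contact_force: [0.3, 0.4, -0.5]
width: 0.0513
finger_force: 0.0
```

```bash
python3 - <<'E'
from h import *
c=snap("wrist","wkn");o=bot.get_obs();print(o["eef_pos"].round(4),o["contact_force"].round(1))
print("pred",p(c,[.459,-.254,.026]));box=(200,120,360,245)
print("dark",*blob(c,(0,0,0),(180,255,60),.026,box)[:3],sep="\n");print("disc",*blob(c,(0,0,110),(180,70,255),.026,box)[:4],sep="\n")
E
```

```text
[ 0.4594 -0.2539  0.065 ] [-0.1 -0.8  0.8]
pred [281.24346866 217.30456123]
dark
(1707, 282.0, 210.5, 47, 50, array([ 0.4639, -0.2545]))
disc
(263, 282.0, 216.0, 19, 19, array([ 0.4599, -0.2545]))
```

{"fn": "move_arm", "kwargs": {
  "moves": [
    {"wx": 0, "wy": 0, "wz": 0, "dx": 0.1, "dy": -0.07, "dz": -5, "grip": -0.2},
    {"wx": 0, "wy": 0, "wz": 0, "dx": 0.1, "dy": -0.07, "dz": -9.7, "grip": -0.2},
    {"wx": 0, "wy": 0, "wz": 0, "dx": 0.1, "dy": -0.07, "dz": -9.7, "grip": -0.2},
    {"wx": 0, "wy": 0, "wz": 0, "dx": 0.1, "dy": -0.07, "dz": -9.7, "grip": 1},
    {"wx": 0, "wy": 0, "wz": 0, "dx": 0.1, "dy": -0.07, "dz": -9.7, "grip": 1},
    {"wx": 0, "wy": 0, "wz": 0, "dx": 0.1, "dy": -0.07, "dz": -9.7, "grip": 1},
    {"wx": 0, "wy": 0, "wz": 0, "dx": 0.1, "dy": -0.07, "dz": -9.7, "grip": 1},
    {"wx": 0, "wy": 0, "wz": 0, "dx": 0.1, "dy": 0, "dz": -5, "grip": 1},
    {"wx": 0, "wy": 0, "wz": 0, "dx": 0.1, "dy": 2, "dz": 1, "grip": 1},
    {"wx": 0, "wy": 0, "wz": 0, "dx": 11.2, "dy": 54.5, "dz": 4, "grip": 1},
    {"wx": 0, "wy": 0, "wz": 0, "dx": 11.2, "dy": 54.5, "dz": 4, "grip": 1},
    {"wx": 0, "wy": 0, "wz": 0, "dx": 11.2, "dy": 54.5, "dz": 4, "grip": 1},
    {"wx": 0, "wy": 0, "wz": 0, "dx": 11.2, "dy": 54.5, "dz": 4, "grip": 1},
    {"wx": 0, "wy": 0, "wz": 0, "dx": 11.2, "dy": 54.5, "dz": 4, "grip": 1},
    {"wx": 0, "wy": 0, "wz": 0, "dx": 11.2, "dy": 54.5, "dz": 4, "grip": 1},
    {"wx": 0, "wy": 0, "wz": 0, "dx": 11.2, "dy": 54.5, "dz": 4, "grip": 1},
    {"wx": 0, "wy": 0, "wz": 0, "dx": 11.2, "dy": 54.5, "dz": 4, "grip": 1},
    {"wx": 0, "wy": 0, "wz": 0, "dx": 11.2, "dy": 54.5, "dz": 4, "grip": 1},
    {"wx": 0, "wy": 0, "wz": 0, "dx": 11.2, "dy": 54.5, "dz": 4, "grip": 1},
    {"wx": 0, "wy": 0, "wz": 0, "dx": 11.2, "dy": 54.5, "dz": 4, "grip": 1}
  ]
}}

```text
time_s: 43.08
eef_pos: [0.5704, 0.2905, 0.1046]
tcp_rot: [180.0, 0.0, 0.0]
contact_force: [-0.4, -0.6, -1.2]
width: 0.0303
finger_force: 49.7
```

```bash
python3 - <<'E'
from h import *
for i in range(4): c=snap("wrist","wkn2")
o=bot.get_obs();e=o["eef_pos"];print(e.round(4),o["contact_force"].round(1),o["width"])
print("disc",p(c,e+[0,0,.059]),*blob(c,(0,0,90),(180,70,255),e[2]+.059,(240,230,320,330))[:5],sep="\n")
E
```

```text
[0.5707 0.2897 0.1045] [ 0.6  0.2 -0.8] 0.03000213435739834
disc
[280.80371031 291.26923269]
(1000, 280.5, 317.0, 76, 25, array([0.5586, 0.2898]))
(541, 261.0, 244.0, 43, 29, array([0.5915, 0.2974]))
(467, 302.5, 242.5, 34, 26, array([0.5921, 0.2812]))
(216, 280.0, 285.5, 29, 12, array([0.5733, 0.29  ]))
```

{"fn": "move_arm", "kwargs": {
  "moves": [
    {"wx": 0, "wy": 0, "wz": 0, "dx": 0, "dy": 0, "dz": -2, "grip": 1},
    {"wx": 0, "wy": 0, "wz": 0, "dx": 0, "dy": 0, "dz": -3.3, "grip": 1},
    {"wx": 0, "wy": 0, "wz": 0, "dx": 0, "dy": 0, "dz": -4, "grip": 1},
    {"wx": 0, "wy": 0, "wz": 0, "dx": 0, "dy": 0, "dz": -4.4, "grip": 1},
    {"wx": 0, "wy": 0, "wz": 0, "dx": 0, "dy": 0, "dz": -4.4, "grip": 1}
  ]
}}

```text
time_s: 43.9
eef_pos: [0.5712, 0.2908, 0.0613]
tcp_rot: [180.0, -0.0, -0.0]
contact_force: [-2.3, -1.5, 5.0]
width: 0.0299
finger_force: 50.2
```

```bash
python3 - <<'E'
from h import *
for i in range(2): c=snap("wrist","wkn3")
o=bot.get_obs();e=o["eef_pos"];print(e.round(4),o["contact_force"].round(1),o["moment"].round(2),o["width"])
s=snap("side","sk")
E
```

```text
[0.5711 0.2908 0.0613] [-1.4 -2.8  5.5] [-0.35  0.3  -0.01] 0.029951880755871567
```

{"fn": "move_arm", "kwargs": {
  "moves": [
    {"wx": 0, "wy": 0, "wz": 0, "dx": -0.05, "dy": -0.07, "dz": 0, "grip": 1},
    {"wx": 0, "wy": 0, "wz": 0, "dx": -0.05, "dy": -0.07, "dz": -0.1, "grip": 1},
    {"wx": 0, "wy": 0, "wz": 0, "dx": -0.05, "dy": -0.07, "dz": -0.1, "grip": 1}
  ]
}}

```text
time_s: 44.42
eef_pos: [0.5712, 0.2907, 0.0611]
tcp_rot: [-179.9, -0.1, -0.0]
contact_force: [-3.8, -1.6, 12.1]
width: 0.0301
finger_force: 50.9
```

{"fn": "move_arm", "kwargs": {
  "moves": [
    {"wx": 0, "wy": 0, "wz": 0, "dx": 0, "dy": 0, "dz": 0.1, "grip": 1},
    {"wx": 0, "wy": 0, "wz": 0, "dx": 0, "dy": 0, "dz": 0.1, "grip": -0.2},
    {"wx": 0, "wy": 0, "wz": 0, "dx": 0, "dy": 0, "dz": 0.1, "grip": -0.2},
    {"wx": 0, "wy": 0, "wz": 0, "dx": 0, "dy": 0, "dz": 0.1, "grip": -0.2},
    {"wx": 0, "wy": 0, "wz": 0, "dx": 0, "dy": 0, "dz": 4, "grip": -0.2},
    {"wx": 0, "wy": 0, "wz": 0, "dx": 0, "dy": 0, "dz": 8, "grip": -0.2},
    {"wx": 0, "wy": 0, "wz": 0, "dx": -6, "dy": 0, "dz": 8, "grip": -0.2},
    {"wx": 0, "wy": 0, "wz": 0, "dx": -6, "dy": 0, "dz": 8, "grip": -0.2},
    {"wx": 0, "wy": 0, "wz": 0, "dx": -6, "dy": 0, "dz": 8, "grip": -0.2}
  ]
}}

```text
time_s: 45.55
eef_pos: [0.5105, 0.2904, 0.1395]
tcp_rot: [-180.0, -0.0, 0.0]
contact_force: [0.3, 0.5, 0.9]
width: 0.0512
finger_force: 0.0
```

```bash
python3 - <<'E'
from h import *
for i in range(2): c=snap("wrist","wkn4")
s=snap("side","side9")
o=bot.get_obs();e=o["eef_pos"];print(e.round(4),o["contact_force"].round(1))
print("pred",p(c,[.571,.291,.118]),p(c,[.571,.291,.094]));print("disc",*blob(c,(0,0,90),(180,70,255),.118,(230,60,330,220))[:5],sep="\n")
print("dark",*blob(c,(0,0,0),(180,255,60),.118,(220,60,340,220))[:3],sep="\n")
u,v=p(s,[.571,.291,.09]).astype(int);a=cv2.resize(s["frame"][v-30:v+30,u-30:u+30,::-1],(400,400),interpolation=cv2.INTER_CUBIC)
b=cv2.resize(c["frame"][40:240,180:380,::-1],(400,400),interpolation=cv2.INTER_CUBIC)
for q,g,off,k in(([.571,.291,.118],s,(u-30,v-30),400/60),([.571,.291,.044],s,(u-30,v-30),400/60)):cv2.circle(a,tuple(((p(g,q)-off)*k).astype(int)),2,(0,255,0),1)
cv2.imwrite("pics/stack.png",np.hstack([a,b]))
E
```

```text
[0.5117 0.2905 0.1393] [ 0.4 -0.4  1. ]
pred [280.19494647 129.77841065] [280.24272293 127.57691155]
disc
(15741, 279.5, 139.5, 100, 160, array([0.5654, 0.2914]))
dark
(2125, 280.5, 130.5, 54, 56, array([0.5706, 0.2908]))
```

View pics/stack.png

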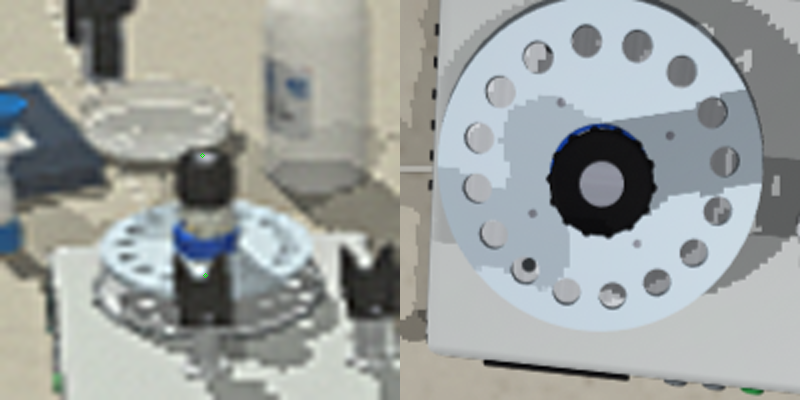

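The stack stands upright: hub, washers and knob are in line, and the knob disc is centred over the spindle. Now the tube: I'll re-measure it from the top camera in case it was knocked.

```bash
python3 - <<'E'
from h import *
t=snap("top");R=((0,150,80),(6,255,255))
print("pred",p(t,[.4561,-.0197,.022]))
m=cv2.inRange(cv2.cvtColor(t["frame"],cv2.COLOR_RGB2HSV),np.array((0,100,50)),np.array((20,255,230)))
k=np.zeros_like(m);k[210:262,255:310]=255;m&=k
ks=max(cv2.findContours(m,0,2)[0],key=cv2.contourArea)
pts=np.array([w(t,q[0][0],q[0][1],.006)[:2] for q in ks],np.float32)
r=cv2.minAreaRect(pts*1000);print(r,cv2.boxPoints(r))
print(*blob(t,*R,.022,(255,210,310,262),3),sep="\n")
E
```

```text
pred [283.2447866 248.7104079]
((521.2242431640625, -49.36821746826172), (86.06057739257812, 95.5531997680664), 12.479393005371094) [[ 468.88663    -12.018746 ]
 [ 489.53458   -105.314384 ]
 [ 573.5619     -86.71769  ]
 [ 552.91394      6.5779495]]
(6, 292.5, 241.0, 8, 3, array([ 0.4843, -0.0557]))
```

The tube has been knocked: its red grip is now near (0.484, -0.056), with the legs along about 12.5°. I'll move over it with the tool turned.

{"fn": "move_arm", "kwargs": {
  "moves": [
    {"wx": 0, "wy": 0, "wz": 0.18, "dx": 0, "dy": -4, "dz": 0, "grip": 0.1},
    {"wx": 0, "wy": 0, "wz": 0.36, "dx": -0.5, "dy": -8, "dz": 0, "grip": 0.1},
    {"wx": 0, "wy": 0, "wz": 0.54, "dx": -1, "dy": -12, "dz": 0, "grip": 0.1},
    {"wx": 0, "wy": 0, "wz": 0.72, "dx": -1.2, "dy": -16, "dz": 0, "grip": 0.1},
    {"wx": 0, "wy": 0, "wz": 0.9, "dx": -1.5, "dy": -20, "dz": 0, "grip": 0.1},
    {"wx": 0, "wy": 0, "wz": 1.08, "dx": -2, "dy": -24, "dz": 0, "grip": 0.1},
    {"wx": 0, "wy": 0, "wz": 1.26, "dx": -2.3, "dy": -28, "dz": 0, "grip": 0.1},
    {"wx": 0, "wy": 0, "wz": 1.44, "dx": -2.5, "dy": -32, "dz": 0, "grip": 0.1},
    {"wx": 0, "wy": 0, "wz": 1.62, "dx": -2.65, "dy": -34.65, "dz": 0, "grip": 0.1},
    {"wx": 0, "wy": 0, "wz": 1.789, "dx": -2.65, "dy": -34.65, "dz": -2, "grip": 0.1},
    {"wx": 0, "wy": 0, "wz": 1.789, "dx": -2.65, "dy": -34.65, "dz": -2, "grip": 0.1},
    {"wx": 0, "wy": 0, "wz": 1.789, "dx": -2.65, "dy": -34.65, "dz": -2, "grip": 0.1},
    {"wx": 0, "wy": 0, "wz": 1.789, "dx": -2.65, "dy": -34.65, "dz": -2, "grip": 0.1},
    {"wx": 0, "wy": 0, "wz": 1.789, "dx": -2.65, "dy": -34.65, "dz": -2, "grip": 0.1}
  ],
  "newtons": 20
}}

```text
time_s: 47.5
eef_pos: [0.4843, -0.056, 0.1198]
tcp_rot: [180.0, 0.0, 102.5]
contact_force: [-0.3, -1.0, -0.5]
width: 0.0382
finger_force: 0.0
```

```bash
cat >> h.py <<'E'
def tubeseg(c,z=.006,zr=.022,box=(0,0,560,420)):
    hs=cv2.cvtColor(c["frame"],cv2.COLOR_RGB2HSV);x0,y0,x1,y1=box
    k=np.zeros(hs.shape[:2],np.uint8);k[y0:y1,x0:x1]=255
    r=(cv2.inRange(hs,np.array((0,170,60)),np.array((5,255,255)))|cv2.inRange(hs,np.array((172,170,60)),np.array((180,255,255))))&k
    a=cv2.inRange(hs,np.array((6,120,40)),np.array((22,255,240)))&k
    o=[]
    for m,zz in((r,zr),(a,z)):
        for q in sorted(cv2.findContours(m,0,2)[0],key=cv2.contourArea)[::-1][:3]:
            if cv2.contourArea(q)<25: continue
            P=np.array([w(c,*i[0],zz)[:2] for i in q],np.float32)*1000
            R=cv2.minAreaRect(P);o.append(("red" if m is r else "amber",np.round(R[0],1),np.round(R[1],1),round(R[2],1)))
    return o
E
python3 - <<'E'
from h import *
for i in range(2): c=snap("wrist","wtu")
o=bot.get_obs();print(o["eef_pos"].round(4),o["tcp_rot"].round(1),o["joints"].round(0))
print(*tubeseg(c),sep="\n");print(*tubeseg(snap("top"),box=(255,210,310,262)),sep="\n")
E
```

```text
[ 0.4841 -0.056   0.1197] [180.    0.  102.5] [-15.  16. 105.  -0.  58. -27.]
('red', array([483.6, -54.8]), array([11.2, 32.6]), 12.2)
('amber', array([512.3,  -8.6]), array([93.2, 28.3]), 29.2)
('amber', array([529.8, -90. ]), array([24.8, 92.4]), 86.9)
```

{"fn": "move_arm", "kwargs": {
  "moves": [
    {"wx": 0, "wy": 0, "wz": 0, "dx": 0, "dy": 0.1, "dz": -5, "grip": 0.1},
    {"wx": 0, "wy": 0, "wz": 0, "dx": 0, "dy": 0.1, "dz": -10, "grip": 0.1},
    {"wx": 0, "wy": 0, "wz": 0, "dx": 0, "dy": 0.1, "dz": -14, "grip": 0.1},
    {"wx": 0, "wy": 0, "wz": 0, "dx": 0, "dy": 0.1, "dz": -15.3, "grip": 0.1},
    {"wx": 0, "wy": 0, "wz": 0, "dx": 0, "dy": 0.1, "dz": -15.3, "grip": 0.1},
    {"wx": 0, "wy": 0, "wz": 0, "dx": 0, "dy": 0.1, "dz": -15.3, "grip": 0.3},
    {"wx": 0, "wy": 0, "wz": 0, "dx": 0, "dy": 0.1, "dz": -15.3, "grip": 0.5},
    {"wx": 0, "wy": 0, "wz": 0, "dx": 0, "dy": 0.1, "dz": -15.3, "grip": 0.6},
    {"wx": 0, "wy": 0, "wz": 0, "dx": 0, "dy": 0.1, "dz": -15.3, "grip": 0.65}
  ],
  "newtons": 10
}}

```text
time_s: 48.78
eef_pos: [0.4842, -0.0553, -0.0332]
tcp_rot: [180.0, 0.0, 102.5]
contact_force: [-0.2, 0.4, 0.1]
width: 0.0147
finger_force: 0.0
```

{"fn": "move_arm", "kwargs": {
  "moves": [
    {"wx": 0, "wy": 0, "wz": 0, "dx": 0, "dy": 0, "dz": 0, "grip": 0.69},
    {"wx": 0, "wy": 0, "wz": 0, "dx": 0, "dy": 0, "dz": 0, "grip": 0.72},
    {"wx": 0, "wy": 0, "wz": 0, "dx": 0, "dy": 0, "dz": 0, "grip": 0.76},
    {"wx": 0, "wy": 0, "wz": 0, "dx": 0, "dy": 0, "dz": 0, "grip": 0.82},
    {"wx": 0, "wy": 0, "wz": 0, "dx": 0, "dy": 0, "dz": 0, "grip": 0.9},
    {"wx": 0, "wy": 0, "wz": 0, "dx": 0, "dy": 0, "dz": 0, "grip": 1},
    {"wx": 0, "wy": 0, "wz": 0, "dx": 0, "dy": 0, "dz": 0, "grip": 1}
  ],
  "newtons": 10
}}

```text
time_s: 49.65
eef_pos: [0.484, -0.0552, -0.0335]
tcp_rot: [180.0, 0.0, 102.5]
contact_force: [-0.5, 0.2, 5.6]
width: 0.0116
finger_force: 20.0
```

{"fn": "move_arm", "kwargs": {
  "moves": [
    {"wx": 0, "wy": 0, "wz": 0, "dx": 0, "dy": 0, "dz": 0, "grip": 0.74},
    {"wx": 0, "wy": 0, "wz": 0, "dx": 0, "dy": 0, "dz": 0, "grip": 0.74}
  ],
  "newtons": 10
}}

```text
time_s: 49.9
eef_pos: [0.4839, -0.0552, -0.0335]
tcp_rot: [-180.0, 0.0, 102.5]
contact_force: [-0.5, 0.3, 5.2]
width: 0.0117
finger_force: 20.0
```

{"fn": "move_arm", "kwargs": {
  "moves": [
    {"wx": 0, "wy": 0, "wz": 0, "dx": 0, "dy": 0, "dz": 0, "grip": 0.725},
    {"wx": 0, "wy": 0, "wz": 0, "dx": 0, "dy": 0, "dz": 0, "grip": 0.725}
  ],
  "newtons": 10
}}

```text
time_s: 50.15
eef_pos: [0.4839, -0.0552, -0.0336]
tcp_rot: [-180.0, 0.0, 102.5]
contact_force: [-0.3, 0.4, 4.6]
width: 0.0119
finger_force: 9.5
```

{"fn": "move_arm", "kwargs": {
  "moves": [
    {"wx": 0, "wy": 0, "wz": 0, "dx": 0, "dy": 0, "dz": 0.5, "grip": 0.725},
    {"wx": 0, "wy": 0, "wz": 0, "dx": 0, "dy": 0, "dz": 2, "grip": 0.725},
    {"wx": 0, "wy": 0, "wz": 0, "dx": 0, "dy": 0, "dz": 4, "grip": 0.725},
    {"wx": 0, "wy": 0, "wz": 0, "dx": 0, "dy": 0, "dz": 7, "grip": 0.725},
    {"wx": 0, "wy": 0, "wz": 0, "dx": 0, "dy": 0, "dz": 10, "grip": 0.725},
    {"wx": 0, "wy": 0, "wz": 0, "dx": 0, "dy": 0, "dz": 13, "grip": 0.725},
    {"wx": 0, "wy": 0, "wz": 0, "dx": 0, "dy": 0, "dz": 14, "grip": 0.725},
    {"wx": 0, "wy": 0, "wz": 0, "dx": 0, "dy": 0, "dz": 14, "grip": 0.725}
  ]
}}

```text
time_s: 51.15
eef_pos: [0.4842, -0.0553, 0.107]
tcp_rot: [179.9, 0.0, 102.5]
contact_force: [-0.1, 0.0, -1.1]
width: 0.0116
finger_force: 8.8
```

```bash
python3 - <<'E'
from h import *
c=snap("wrist","wtu2")
o=bot.get_obs();e=o["eef_pos"];print(e.round(4),o["tcp_rot"].round(1),o["finger_force"],o["width"],o["contact_force"].round(1))
z=e[2]+.0335
print(*tubeseg(c,z+.006,z+.022),sep="\n")
E
```

```text
[ 0.4835 -0.0551  0.1061] [-180.    -0.   102.5] 8.818684369325638 0.011872481170315086 [ 0.7 -0.1 -0.4]
('red', array([483.3, -53. ]), array([11.4, 37.5]), 11.9)
('amber', array([511.9,  -8. ]), array([94.9, 29. ]), 30.4)
('amber', array([495.8, -92.2]), array([ 9.8, 26.2]), 41.6)
('amber', array([554.7, -89.5]), array([ 4.8, 10.2]), 66.2)
```

```bash
python3 - <<'E'
from h import *
yc=np.array([.113,.9936,0]);xc=np.array([.9936,-.113,0])
for f in("wkn4","wr4"):
    c=np.load(f+".npz")
    a=w(c,663/1.4,246/1.4,.098);print(f,"-y end mid",a) if f=="wr4" else 0
    g=c["frame"].max(2);m=cv2.inRange(g,0,48);m[300:]=0;m[:,:360]=0
    for q in sorted(cv2.findContours(m,0,2)[0],key=cv2.contourArea)[::-1][:3]:
        if cv2.contourArea(q)<200: continue
        ap=cv2.approxPolyDP(q,2.5,True)[:,0]
        print(cv2.contourArea(q));
        for k in ap:
            X=w(c,*k,.098);d=X-[.571,.291,.098];print(k,X[:2].round(4),"rel spindle x,y",round(d@xc*1000,1),round(d@yc*1000,1))
E
```

```text
3031.5
[414   0] [0.6437 0.2131] rel spindle x,y 81.1 -69.2
[407  40] [0.6226 0.2149] rel spindle x,y 59.8 -69.8
[456  47] [0.6187 0.1848] rel spindle x,y 59.4 -100.1
[482  40] [0.6226 0.1698] rel spindle x,y 65.0 -114.6
[473  24] [0.6312 0.1766] rel spindle x,y 72.8 -106.9
[476  13] [0.637  0.1758] rel spindle x,y 78.6 -107.0
[489   0] [0.6438 0.1693] rel spindle x,y 86.1 -112.7
2538.5
[387 137] [0.5653 0.2217] rel spindle x,y 2.2 -69.5
[380 170] [0.5437 0.2244] rel spindle x,y -19.6 -69.3
[384 176] [0.5396 0.2213] rel spindle x,y -23.3 -72.8
[444 185] [0.5335 0.1802] rel spindle x,y -24.7 -114.3
[437 166] [0.5464 0.1867] rel spindle x,y -12.6 -106.4
[440 157] [0.5524 0.1855] rel spindle x,y -6.6 -106.9
[446 156] [0.5531 0.1816] rel spindle x,y -5.5 -110.7
[454 145] [0.5602 0.1774] rel spindle x,y 2.1 -114.1
380.5
[360 267] [0.4725 0.2329] rel spindle x,y -91.3 -68.9
[374 293] [0.4512 0.221 ] rel spindle x,y -111.2 -83.1
[368 299] [0.4461 0.2251] rel spindle x,y -116.7 -79.6
[394 299] [0.4461 0.2056] rel spindle x,y -114.4 -99.0
[387 296] [0.4487 0.211 ] rel spindle x,y -112.5 -93.3
[... 440 characters left out ...]
 180] [0.5444 0.1869] rel spindle x,y -14.7 -106.4
[462 164] [0.5534 0.1855] rel spindle x,y -5.5 -106.8
[469 164] [0.5534 0.1816] rel spindle x,y -5.1 -110.7
[479 152] [0.5601 0.1772] rel spindle x,y 2.0 -114.3
[405 141] [0.566  0.2186] rel spindle x,y 3.3 -72.5
2738.5
[422  28] [0.6215 0.216 ] rel spindle x,y 58.7 -68.9
[485  36] [0.6179 0.1839] rel spindle x,y 58.7 -101.1
[512  28] [0.6215 0.1711] rel spindle x,y 63.7 -113.4
[516  22] [0.6242 0.1696] rel spindle x,y 66.6 -114.6
[510  13] [0.6281 0.1734] rel spindle x,y 70.1 -110.4
[502  11] [0.629  0.1775] rel spindle x,y 70.5 -106.2
[505   0] [0.6338 0.1769] rel spindle x,y 75.3 -106.3
[427   0] [0.6338 0.215 ] rel spindle x,y 71.0 -68.4
```

{"fn": "move_arm", "kwargs": {
  "moves": [
    {"wx": 0, "wy": 0, "wz": 0.06, "dx": 0.5, "dy": 1, "dz": 0, "grip": 0.725},
    {"wx": 0, "wy": 0, "wz": 0.16, "dx": 1.4, "dy": 3, "dz": 0, "grip": 0.725},
    {"wx": 0, "wy": 0, "wz": 0.28, "dx": 2.4, "dy": 5, "dz": 0, "grip": 0.725},
    {"wx": 0, "wy": 0, "wz": 0.4, "dx": 3.4, "dy": 7, "dz": 0, "grip": 0.725},
    {"wx": 0, "wy": 0, "wz": 0.52, "dx": 4.4, "dy": 9, "dz": 0, "grip": 0.725},
    {"wx": 0, "wy": 0, "wz": 0.64, "dx": 5.4, "dy": 11, "dz": 0, "grip": 0.725},
    {"wx": 0, "wy": 0, "wz": 0.76, "dx": 6.4, "dy": 13, "dz": 0, "grip": 0.725},
    {"wx": 0, "wy": 0, "wz": 0.88, "dx": 7.4, "dy": 15, "dz": 0, "grip": 0.725},
    {"wx": 0, "wy": 0, "wz": 1, "dx": 8.3, "dy": 17, "dz": 0, "grip": 0.725},
    {"wx": 0, "wy": 0, "wz": 1.1, "dx": 9.2, "dy": 19, "dz": 0, "grip": 0.725},
    {"wx": 0, "wy": 0, "wz": 1.19, "dx": 10, "dy": 20.7, "dz": 0, "grip": 0.725},
    {"wx": 0, "wy": 0, "wz": 1.239, "dx": 10.45, "dy": 21.6, "dz": 0, "grip": 0.725},
    {"wx": 0, "wy": 0, "wz": 1.239, "dx": 10.45, "dy": 21.6, "dz": 0, "grip": 0.725},
    {"wx": 0, "wy": 0, "wz": 1.239, "dx": 10.45, "dy": 21.6, "dz": 0, "grip": 0.725}
  ]
}}

```text
time_s: 52.95
eef_pos: [0.5877, 0.1604, 0.1059]
tcp_rot: [-180.0, -0.1, 173.4]
contact_force: [-1.0, -0.7, -0.8]
width: 0.0116
finger_force: 8.8
```

```bash
python3 - <<'E'
from h import *
c=snap("wrist","wtu3");c=snap("wrist","wtu3")
o=bot.get_obs();e=o["eef_pos"];print(e.round(4),o["tcp_rot"].round(1),o["finger_force"],o["width"],o["contact_force"].round(1))
z=e[2]+.0335;yc=np.array([.113,.9936,0]);xc=np.array([.9936,-.113,0])
print(*tubeseg(c,z+.006,z+.022),sep="\n")
# leg centre lines: amber mask columns along tube
hs=cv2.cvtColor(c["frame"],cv2.COLOR_RGB2HSV);a=cv2.inRange(hs,np.array((4,90,30)),np.array((24,255,240)))
v,u=np.nonzero(a);P=np.array([w(c,i,j,z+.004) for i,j in zip(u,v)])-e
X=P@xc*1000;Y=P@yc*1000
for lo in range(-10,100,10):
    k=(Y>=lo)&(Y<lo+10);l=X[k&(X<0)];r=X[k&(X>0)]
    print(lo,len(l),np.percentile(l,[5,50,95]).round(1) if len(l)>5 else "",len(r),np.percentile(r,[5,50,95]).round(1) if len(r)>5 else "")
E
```

```text
[0.5879 0.1602 0.1062] [-180.    -0.   173.4] 8.819088488817215 0.012213268102831597 [-0.1 -0.4 -0.5]
('red', array([584.6, 161.1]), array([11.6, 36.6]), 83.5)
('amber', array([551.8, 202.2]), array([28.9, 93.8]), 11.4)
('amber', array([625.6, 160.1]), array([26. ,  9.8]), 23.1)
('amber', array([642., 216.]), array([9.7, 4.8]), 47.2)
-10 369 [-35.5 -24.5 -14.4] 130 [27.5 32.7 39.1]
0 850 [-43.7 -34.3 -15.6] 471 [29.2 39.7 47.6]
10 414 [-47.2 -43.7 -40.2] 56 [40.9 45.4 49.6]
20 417 [-47.7 -44.2 -40.2] 0 
30 418 [-47.2 -43.7 -40.2] 0 
40 393 [-47.2 -43.7 -40.2] 0 
50 391 [-47.2 -43.7 -40.2] 18 [44.4 46.7 49.5]
60 391 [-47.2 -43.7 -40.2] 102 [45.2 48.8 50.6]
70 399 [-47.2 -43.7 -40.2] 0 
80 305 [-47.2 -43.7 -40.2] 0 
90 0  0
```

{"fn": "move_arm", "kwargs": {
  "moves": [
    {"wx": 0, "wy": 0, "wz": 0, "dx": 0.05, "dy": 0.05, "dz": -1.5, "grip": 0.725},
    {"wx": 0, "wy": 0, "wz": 0, "dx": 0.05, "dy": 0.05, "dz": -3, "grip": 0.725},
    {"wx": 0, "wy": 0, "wz": 0, "dx": 0.05, "dy": 0.05, "dz": -4, "grip": 0.725},
    {"wx": 0, "wy": 0, "wz": 0, "dx": 0.05, "dy": 0.05, "dz": -4.6, "grip": 0.725},
    {"wx": 0, "wy": 0, "wz": 0, "dx": 0.05, "dy": 0.05, "dz": -5, "grip": 0.725},
    {"wx": 0, "wy": 0, "wz": 0, "dx": 0.05, "dy": 0.05, "dz": -5, "grip": 0.725}
  ]
}}

```text
time_s: 53.8
eef_pos: [0.5889, 0.1613, 0.0562]
tcp_rot: [-180.0, -0.0, 173.5]
contact_force: [0.0, 0.9, -0.7]
width: 0.012
finger_force: 8.8
```

{"fn": "move_arm", "kwargs": {
  "moves": [
    {"wx": 0, "wy": 0, "wz": 0, "dx": 0, "dy": 0, "dz": -0.3, "grip": 0.725},
    {"wx": 0, "wy": 0, "wz": 0, "dx": 0, "dy": 0, "dz": -0.45, "grip": 0.725},
    {"wx": 0, "wy": 0, "wz": 0, "dx": 0, "dy": 0, "dz": -0.55, "grip": 0.725},
    {"wx": 0, "wy": 0, "wz": 0, "dx": 0, "dy": 0, "dz": -0.55, "grip": 0.725}
  ]
}}

```text
time_s: 54.3
eef_pos: [0.5885, 0.1611, 0.0508]
tcp_rot: [-180.0, -0.0, 173.5]
contact_force: [-3.1, -1.9, 1.5]
width: 0.0121
finger_force: 9.1
```

```bash
python3 - <<'E'
from h import *
c=snap("wrist","wtu4")
o=bot.get_obs();e=o["eef_pos"];print(e.round(4),o["tcp_rot"].round(1),o["finger_force"],o["width"],o["contact_force"].round(1),o["moment"].round(2))
E
```

```text
[0.5885 0.161  0.0508] [-180.    -0.   173.5] 9.087286591529846 0.011784535677002174 [-2.6 -1.3  2.1] [-0.28  0.4   0.06]
```

{"fn": "move_arm", "kwargs": {
  "moves": [
    {"wx": 0, "wy": 0, "wz": 0, "dx": -0.1, "dy": 0, "dz": 0, "grip": 0.725},
    {"wx": 0, "wy": 0, "wz": 0, "dx": -0.1, "dy": 0, "dz": -0.15, "grip": 0.725},
    {"wx": 0, "wy": 0, "wz": 0, "dx": -0.1, "dy": 0, "dz": -0.15, "grip": 0.725}
  ]
}}

```text
time_s: 54.72
eef_pos: [0.5883, 0.1611, 0.0501]
tcp_rot: [-180.0, 0.1, 173.5]
contact_force: [-3.5, -3.2, 6.3]
width: 0.0119
finger_force: 10.4
```

{"fn": "move_arm", "kwargs": {
  "moves": [
    {"wx": 0, "wy": 0, "wz": 0, "dx": 0, "dy": 0, "dz": 0.1, "grip": 0.7},
    {"wx": 0, "wy": 0, "wz": 0, "dx": 0, "dy": 0, "dz": 0.1, "grip": 0.6},
    {"wx": 0, "wy": 0, "wz": 0, "dx": 0, "dy": 0, "dz": 0.1, "grip": 0.4},
    {"wx": 0, "wy": 0, "wz": 0, "dx": 0, "dy": 0, "dz": 0.1, "grip": 0.3},
    {"wx": 0, "wy": 0, "wz": 0, "dx": 0, "dy": 0, "dz": 0.1, "grip": 0.3},
    {"wx": 0, "wy": 0, "wz": 0, "dx": 0, "dy": 0, "dz": 2, "grip": 0.3},
    {"wx": 0, "wy": 0, "wz": 0, "dx": 0, "dy": 0, "dz": 6, "grip": 0.3},
    {"wx": 0, "wy": 0, "wz": 0, "dx": 0, "dy": 0, "dz": 11, "grip": 0.3},
    {"wx": 0, "wy": 0, "wz": 0, "dx": -3, "dy": -2, "dz": 13, "grip": 0.3},
    {"wx": 0, "wy": 0, "wz": 0, "dx": -3, "dy": -2, "dz": 13, "grip": 0.3},
    {"wx": 0, "wy": 0, "wz": 0, "dx": -3, "dy": -2, "dz": 13, "grip": 0.3}
  ]
}}

```text
time_s: 56.1
eef_pos: [0.558, 0.1414, 0.1791]
tcp_rot: [180.0, 0.0, 173.5]
contact_force: [0.1, 0.5, 0.0]
width: 0.0297
finger_force: 0.0
```

```bash
python3 - <<'E'
from h import *
c=snap("wrist","wtu5");c=snap("wrist","wtu5")
o=bot.get_obs();e=o["eef_pos"];print(e.round(4),o["contact_force"].round(1))
yc=np.array([.113,.9936,0]);xc=np.array([.9936,-.113,0])
print(*tubeseg(c,.088,.106),sep="\n")
hs=cv2.cvtColor(c["frame"],cv2.COLOR_RGB2HSV);a=cv2.inRange(hs,np.array((4,90,30)),np.array((24,255,240)))
v,u=np.nonzero(a);P=np.array([w(c,i,j,.088) for i,j in zip(u,v)])-[.571,.291,.088]
X=P@xc*1000;Y=P@yc*1000
for lo in range(-140,-30,10):
    k=(Y>=lo)&(Y<lo+10);l=X[k&(X<33)];r=X[k&(X>33)]
    print(lo,len(l),np.percentile(l,[5,50,95]).round(1) if len(l)>5 else "",len(r),np.percentile(r,[5,50,95]).round(1) if len(r)>5 else "")
s=snap("side","s10");t=snap("top","t10")
print(tubeseg(s,.088,.106,(230,150,330,230)))
E
```

```text
[0.558  0.1416 0.1784] [-1.   0.5 -0.9]
('red', array([586.1, 161.2]), array([11.3, 34.6]), 84.5)
('amber', array([552.3, 203.3]), array([28.9, 94.3]), 11.5)
('amber', array([640.9, 219. ]), array([45.5,  8. ]), 83.5)
('amber', array([623.3, 158.6]), array([24.6,  7.8]), 3.0)
-140 15 [ 3.9 11.2 16.7] 11 [55.6 59.9 64.3]
-130 302 [-10.3   2.5  16.5] 182 [56.1 65.8 75.6]
-120 118 [-15.3 -11.2  -6.9] 0 
-110 119 [-16.2 -12.   -8.6] 0 
-100 120 [-16.2 -12.4  -8.6] 0 
-90 121 [-16.2 -12.8  -8.7] 58 [73.6 76.6 81.6]
-80 113 [-15.4 -12.   -8.7] 101 [73.6 77.6 81.6]
-70 109 [-15.4 -12.   -8.7] 100 [73.6 77.6 81.6]
-60 110 [-15.4 -12.   -8.7] 97 [73.6 77.6 81.6]
-50 96 [-15.4 -12.   -8.7] 83 [74.6 77.6 81.6]
-40 0  0 
[('red', array([585.1, 142.4]), array([37.9, 24.2]), 76.1)]
```

```bash
python3 - <<'E'
from h import *
t=np.load("t10.npz");s=np.load("s10.npz")
for n,c,b in(("top",t,(185,205,212,235)),("side",s,(250,140,272,185))):
    print(n,p(c,[.571,.291,.106]),*blob(c,(0,0,0),(180,255,55),.106,b,6)[:3])
a=np.load("side9.npz")["frame"].astype(int);d=abs(a-s["frame"]).max(2);print("side diff stack",(d[140:185,240:285]>40).sum())
t0=np.load("top0.npz")["frame"].astype(int);d=(abs(t0-t["frame"]).max(2)>60).astype(np.uint8)
n,l,st,ct=cv2.connectedComponentsWithStats(d);print([tuple(x) for x in st[1:] if x[4]>12])
E
```

```text
top [196.32944876 218.84145127] (186, 203.5, 219.5, 16, 30, array([0.5679, 0.2653]))
side [260.41880865 163.35427794] (38, 260.5, 163.5, 8, 8, array([0.571 , 0.2897])) (37, 266.0, 146.0, 9, 13, array([0.6284, 0.4519])) (8, 257.5, 180.5, 4, 8, array([0.5319, 0.1553]))
side diff stack 333
[(np.int32(112), np.int32(183), np.int32(148), np.int32(237), np.int32(12374)), (np.int32(319), np.int32(188), np.int32(10), np.int32(8), np.int32(64)), (np.int32(310), np.int32(189), np.int32(28), np.int32(18), np.int32(216)), (np.int32(321), np.int32(223), np.int32(9), np.int32(9), np.int32(47)), (np.int32(341), np.int32(223), np.int32(8), np.int32(8), np.int32(45)), (np.int32(363), np.int32(223), np.int32(8), np.int32(8), np.int32(45)), (np.int32(265), np.int32(225), np.int32(31), np.int32(28), np.int32(149)), (np.int32(321), np.int32(242), np.int32(6), np.int32(6), np.int32(19)), (np.int32(341), np.int32(243), np.int32(8), np.int32(7), np.int32(34)), (np.int32(344), np.int32(277), np.int32(35), np.int32(22), np.int32(379)), (np.int32(255), np.int32(320), np.int32(303), np.int32(100), np.int32(15346)), (np.int32(298), np.int32(349), np.int32(6), np.int32(6), np.int32(18)), (np.int32(258), np.int32(350), np.int32(6), np.int32(7), np.int32(27)), (np.int32(280), np.int32(354), np.int32(6), np.int32(8), np.int32(25)), (np.int32(300), np.int32(362), np.int32(6), np.int32(9), np.int32(28)), (np.int32(301), np.int32(416), np.int32(5), np.int32(4), np.int32(16))]
```

The knob is still in place, both tube legs lie in the notches (90 mm apart, parallel, at the right height), and nothing else on the bench has moved.

```bash
python3 -c "
from cell import bot
print(bot.finish_job())"
```

```text
the job is handed in; nothing more can be done
None
```

I handed the job in: bearing, spacer, carousel (hub up), all three washers and the knob are stacked on the spindle in order, and the U-tube lies in both notches with its open ends toward the carousel. While closing on the tube the grip read 20 N for about half a second, exactly at your limit, before I backed it off to about 9–10 N for lifting and fitting.

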